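Reload the drying station from the cassette magazine

TASK

Shut the drying station's gas valve before touching any cassette, then move every finished cassette that is in its bays to the grey out-tray, laid flat and right way up, not on top of one another. With the valve still shut, draw every cassette in the magazine out sideways from the bottom, one at a time by its pull tab, and lay each flat and right way up in a bay of its own, tab towards the open front (away from the gas pipe). Once all that is done open the valve half way, to the 45 degree mark, and let go; leave the bottles and the beaker where they are.

Things in the scene. Friction and masses are not known exactly. Their poses are not given: they have to be found in the camera images.
- mag_floor (a point): fixed stack magazine of aluminium and clear plastic. It opens sideways, towards the drying station. The point is on its floor, 12 mm above the table, under the column's centre; x points to its back, z up: cassettes leave along -x. Column inside 68 mm (x) by 53 mm (y); walls, and a strap over the top (96 mm above the table) so it cannot be emptied from above. Cassettes lie flat in it, tabs to -x
- mag_gate (a point): centre of the magazine's front gate, on its front face, 26 mm above the magazine floor: the lower ends of two front posts, 26 mm apart (the tabs stick out between them). Only the bottom cassette passes below them; once it is drawn out by 70 mm or more, the others drop down by one. Same axes
- mag_apron (a point): middle of the front end of the magazine's apron, a flat table 62 mm wide (y), level with the magazine floor (12 mm above the table), running from this end back to the column, whose front face is 96 mm behind this point; a drawn cassette can rest on it. Same axes
- valve (a joint): opening angle of the ball valve at the drying station's right (-y) end, rad: 0 = shut (lever square to the gas pipe, pointing to the station's -x), 1.571 = fully open (lever along the pipe, pointing to -y); it opens anticlockwise seen from above, needs about 0.12 N m and stays where left. Found more than half open. Black dial marks at 0, 45, 90 degrees
- valve_axis (a point): point on the valve lever's vertical turning axis, at the lever's mid height 62 mm above the table; axes as the station's (x to the back, y to the left)
- lever_grip (a point): on the valve lever, 70 mm out from its axis, at its mid height 62 mm above the table; the lever is a dark bar 12 mm wide, 14 mm high, ending 95 mm from the axis, and points along this point's -x; beneath it here is clear space down to 12 mm above the table or lower
- bay_left (a point): centre of the floor of the left (+y) bay of the fixed steel drying station, 10 mm above the table. The three bays are alike: 68 mm (x) by 58 mm (y) inside, rims 6 mm high and 4 mm thick, 84 mm apart along y. x points to the back, where a gas pipe runs along y, 62 mm behind the bay centres, top 42 mm above the table
- bay_mid (a point): centre of the floor of the middle bay, same axes; also the station's frame. A cassette's tab reaches out over the front (-x) rim
- bay_right (a point): centre of the floor of the right (-y) bay, next to the valve, same axes
- bottle_clear: bystander: clear glass bottle with a blue cap, 68 mm across, 170 mm tall; origin under its centre
- bottle_amber: bystander: amber glass bottle with a blue cap, 68 mm across, 150 mm tall; origin under its centre
- beaker: bystander: glass beaker, 64 mm across, 80 mm tall; origin under its centre
- cassette0_mid (a point): white plastic sample cassette, 60 to 130 g, None when absent (two or three there, all alike): a flat box 60 mm (x) by 50 mm (y) by 22 mm high with a grey panel on top, stacked in the magazine at the start, in any order; the point is the box's centre, 11 mm above its underside; x points away from its pull tab, z up when right way up
- cassette0_tab (a point): its pull tab, a flat tongue 16 mm wide (y) and 6 mm thick that stands out 24 mm from the box's -x face; the point is on the tab's centre line, 16 mm out from that face (8 mm from the tab's end) and 16 mm above the underside
- cassette1_mid (a point): white plastic sample cassette, 60 to 130 g, None when absent (two or three there, all alike): a flat box 60 mm (x) by 50 mm (y) by 22 mm high with a grey panel on top, stacked in the magazine at the start, in any order; the point is the box's centre, 11 mm above its underside; x points away from its pull tab, z up when right way up
- cassette1_tab (a point): its pull tab, a flat tongue 16 mm wide (y) and 6 mm thick that stands out 24 mm from the box's -x face; the point is on the tab's centre line, 16 mm out from that face (8 mm from the tab's end) and 16 mm above the underside
- cassette2_mid (a point): white plastic sample cassette, 60 to 130 g, None when absent (two or three there, all alike): a flat box 60 mm (x) by 50 mm (y) by 22 mm high with a grey panel on top, stacked in the magazine at the start, in any order; the point is the box's centre, 11 mm above its underside; x points away from its pull tab, z up when right way up
- cassette2_tab (a point): its pull tab, a flat tongue 16 mm wide (y) and 6 mm thick that stands out 24 mm from the box's -x face; the point is on the tab's centre line, 16 mm out from that face (8 mm from the tab's end) and 16 mm above the underside
- done0_mid (a point): finished cassette found in the left bay at the start, tab to the front, or None when absent (one or two are there); just like those in the magazine in shape, size and axes; the point is the box's centre, 11 mm above its underside
- done1_mid (a point): finished cassette found in the right bay at the start, tab to the front, or None when absent (one or two are there); just like those in the magazine in shape, size and axes; the point is the box's centre, 11 mm above its underside
- tray_floor (a point): centre of the inner floor (4 mm above the table) of the fixed grey out-tray, empty at the start; inside 104 mm (x) by 214 mm (y), walls 4 mm thick, their top 16 mm above the table; x points away from the robot, y to the left: room for two cassettes side by side along y
There are look-alikes about, which are no part of the job. What is shaped like the part that bears done1_mid but red is not meant.

How it is judged:
By the outcome, as a careful person would: the job done as asked, in the order asked, and still so for the second after the job is handed in, with the robot touching nothing.
Of cassette2, done0, done1 only 2 to 3 are there at a start; the rules pass over those that are not, and their reading is None.
Once in a run the grip may slacken for a moment while it holds something.
It also fails if it takes over 210 s, if anything falls off the work surface, if the arm or the gripper's body presses on something with over 40 N, if the wrist force passes 120 N, or if a joint passes its speed limit or range.

ROBOT

A 6-joint arm with a two-finger parallel gripper is mounted at the origin on the work surface. World frame = base frame: x ahead of the robot, y to its left, z up, the work surface at z = 0. Lengths are in m, angles in rad, forces in N, time in s.
With the tool pointing down it reaches from about 0.35 to 0.875 m from the base axis. Payload 4.2 kg.
Tool frame: the origin (TCP) lies at the very end of the fingers, on their centre line; the grasp point (between the pads) lies 19 mm behind it; z points along the fingers, y is the direction in which the jaws open and shut (so a half turn about z gives the same grasp; the last joint's range is limited). The gripper opens to 87 mm and grips with 3 to 60 N. Pads are 19 mm wide; open, the fingers measure 117 mm over their backs; the gripper's body (75 mm by 190 mm) begins 51 mm behind the grasp point.
Start: joints at [1.553, 0.385, 0.008, 0, -1.194, -0.259], TCP at [0.171, 0.601, 0.223] pointing down, gripper open.
Joint ranges: [-3.14, 3.14], [-1.21, 2.06], [-1.07, 1.41], [-3.16, 2.05], [-2.99, -0.16], [-3.1, 3.1]. Speed limits (rad/s): [2.79, 2.79, 3.14, 3.14, 3.14, 3.14].

INTERFACE

Orientations are given as a unit quaternion [w, x, y, z].
In Python, from rig import status, read_camera, job gives the robot as it stands. The module is installed in compiled form; this text tells all that it offers.
- The arm moves only by the tool apply_moves, never from a script. Its argument "commands" is a list of rows, each a list of 7 numbers: the opening in per cent of the stroke, from 0 (shut) to 100 (fully open), then the shift along the world's x, y, z in m, then the turn, a rotation vector about the world's x, y, z in degrees. In form: [[gripper, tx, ty, tz, wx, wy, wz], ...]. A call has 1 to 5 rows; each row shifts and turns the commanded pose from where the row before left it; what a row does not reach is not made up. A row lasts 1/10 s, in which the tool goes at most 50 mm and 8.59 degrees, less where a joint would pass 70% of its speed; a pose out of reach is approached as far as the arm can. A call is refused whole if a number of a shift passes 0.05 or a number of a turn 8.59, either way. A call with a gripper value outside its range is refused whole. The fingers move at their own pace and stop on an object; "newtons" is the grip in N (left out, the last holds). Time passes only in rows, so rows that do not move let the fingers close. It gives the time, the measured TCP pose, the force and the opening at its end, in the units of the state.
- status.read_state(): the state, without advancing time (a new reading comes with each control period).
- read_camera(name): name is "scene" or "top" or "wrist"; returns a dict with "color" (420x560x3 uint8, red, green, blue), "z_map" (420x560 float32, m along the optical axis (not along the pixel's ray), 0 where there is no reading), "K" (3x3 intrinsics, pixels), "extrinsics" (4x4, takes a point from world to camera coordinates). Camera axes: x right, y down, z forward; pixel columns grow to the right and rows downward; lengths in m; the calibration is good to about 2 mm. A picture is of the moment at which its call begins.
- job.finish_job(): hands the job in, once; it reports no verdict.
The state is a dict: "time_s": time; "joint_pos": joint angles; "qvel": joint speeds; "tau": joint torques, N m; "eef_pos": TCP position; "eef_rot": TCP orientation; "wrist_force": force on the tool from outside, world axes, zero at the start; "wrist_torque": the same for the moment, N m; "grip_width": opening from 0.0 (shut) to 1.0 (fully open).
Only numpy, scipy, OpenCV 4.12 (cv2) and the standard library are available. Lean on these libraries where they do the work, as an engineer would, in place of code of your own. Each camera call takes 0.05 s, during which the arm holds its last target. There are 200 camera calls.

## Working session

There is one attempt and no reset: what is moved stays moved. The work goes in short steps, Python scripts to look and compute and a tool call to move; the robot and the scene stay as the last step left them, time stands still between calls to the robot, and variables do not carry over. Pictures are saved under pics/ and viewed, about 12 in all and at most 16, crops included, and the job is handed in when it is done.

Besides the shell and the picture viewer there is one more tool, called after "Request:" as a command line: name --pt "numbers of a row" for each row, then --argument value for the rest. apply_moves: Moves the arm, as the interface text tells. Its arguments: {"type":"object","properties":{"commands":{"type":"array","items":{"type":"array","items":{"type":"number"}}},"newtons":{"type":"number"}},"required":["commands"]}

```bash
mkdir -p pics; cat > h.py <<'E'
import numpy as np, cv2
from rig import status, read_camera, job
def snap(name, fn=None):
    r=read_camera(name)
    np.savez('last_%s.npz'%name, **r)
    if fn: cv2.imwrite('pics/'+fn, r['color'][:,:,::-1])
    return r
def load(name): return dict(np.load('last_%s.npz'%name))
def ray(r,u,v):
    E=r['extrinsics']; R=E[:3,:3]; t=E[:3,3]
    d=R.T@np.linalg.solve(r['K'],[u,v,1.0]); return -R.T@t, d
def onplane(r,u,v,z):
    o,d=ray(r,u,v); return o+d*(z-o[2])/d[2]
def bydepth(r,u,v):
    o,d=ray(r,u,v); return o+d*r['z_map'][int(v),int(u)]
def cloud(r):
    h,w=r['z_map'].shape; u,v=np.meshgrid(np.arange(w),np.arange(h))
    p=np.stack([u,v,np.ones_like(u)],-1)@np.linalg.inv(r['K']).T*r['z_map'][...,None]
    E=r['extrinsics']; return (p-E[:3,3])@E[:3,:3]
def proj(r,p):
    c=r['extrinsics'][:3,:3]@np.array(p)+r['extrinsics'][:3,3]; q=r['K']@c; return q[:2]/q[2]
E
python3 - <<'E'
from h import *
for n in ['scene','top','wrist']:
    r=snap(n,n+'0.png'); print(n, r['K'][0,0], ray(r,280,210))
print(status.read_state())
E
```

```text
scene 405.23675073219084 (array([ 1.23233042, -0.26754338,  0.80166486]), array([-0.66306932,  0.22878292, -0.71274303]))
top 480.7146835859329 (array([ 0.26694461, -0.03160896,  1.30221535]), array([ 0.20406461,  0.00537989, -0.97894762]))
wrist 370.6099669005703 (array([0.23991288, 0.58083062, 0.38403232]), array([-0.24457158,  0.0705543 , -0.96711304]))
{'time_s': 0.15, 'joint_pos': array([ 1.55260524e+00,  3.85395131e-01,  6.95844855e-03, -3.31953074e-04,
       -1.19401189e+00, -2.58562425e-01]), 'qvel': array([ 5.34546636e-05, -3.65885968e-03,  5.85851205e-03,  1.92339812e-03,
        2.20774066e-03,  2.28071840e-04]), 'tau': array([ 1.75332170e-04, -3.91052556e+01,  1.87586975e+01,  4.22241703e+00,
        1.23681652e-02, -1.38064474e-04]), 'eef_pos': array([0.17066195, 0.60078417, 0.22171201]), 'eef_rot': array([ 8.38662833e-04,  9.90432412e-01, -1.37996129e-01, -5.41208374e-05]), 'wrist_force': array([-0.37440639, -0.29672644,  0.37221257]), 'wrist_torque': array([-0.01152531, -0.01000297,  0.07580322]), 'grip_width': 1.0011290320958395}
```

View pics/scene0.png

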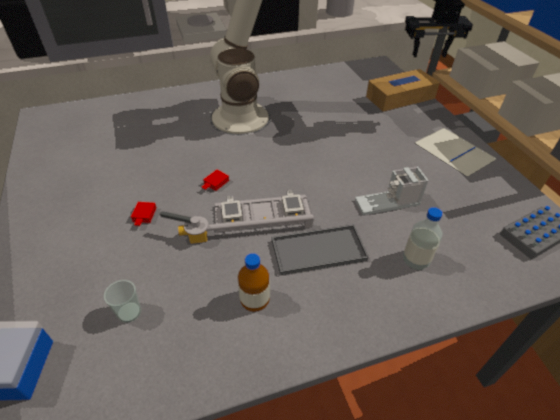

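View pics/top0.png

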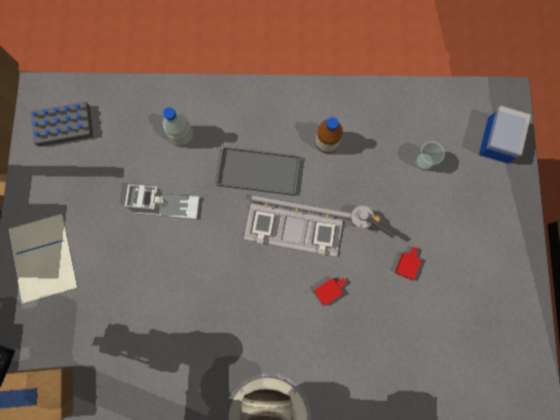

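```bash
python3 - <<'E'
from h import *
t=load('top'); s=load('scene')
a=t['color'][130:270,110:420]; a=cv2.resize(a,None,fx=2.55,fy=2.1,interpolation=3)
a=cv2.resize(t['color'][140:262,110:420],(790,311),interpolation=3)
b=cv2.resize(s['color'][160:275,155:440],(700,282),interpolation=3)
b=cv2.copyMakeBorder(b,0,0,0,90,0)
cv2.imwrite('pics/c1.png',np.vstack([a,b])[:,:,::-1])
c=cloud(t)
# probes on top
for n,(u,v) in dict(doneL=(264,224),doneR=(325,235),bayM=(295,230),tray=(260,172),apron=(180,206),lever=(395,230),valve=(362,216),mag=(143,196),beaker=(430,155)).items(): print(n,(u,v),c[v,u].round(4))
c2=cloud(s)
for n,(u,v) in dict(doneL=(292,204),doneR=(231,210),bayM=(262,211),tray=(320,250),lever=(175,216),apron=(375,203)).items(): print(n,(u,v),c2[v,u].round(4))
E
```

```text
doneL (264, 224) [0.4934 0.0179 0.029 ]
doneR (325, 235) [ 0.4658 -0.146   0.0273]
bayM (295, 230) [ 0.4819 -0.0662  0.006 ]
tray (260, 172) [0.6458 0.033  0.0039]
apron (180, 206) [0.5442 0.2511 0.0099]
lever (395, 230) [ 0.4864 -0.3403 -0.0005]
valve (362, 216) [ 0.5109 -0.2393  0.0677]
mag (143, 196) [0.5513 0.3298 0.0947]
beaker (430, 155) [ 0.6996 -0.444   0.0087]
doneL (292, 204) [0.5036 0.018  0.031 ]
doneR (231, 210) [ 0.4771 -0.1447  0.0326]
bayM (262, 211) [ 0.4836 -0.0612  0.0091]
tray (320, 250) [0.6567 0.0392 0.0059]
lever (175, 216) [ 0.4905 -0.2879  0.0687]
apron (375, 203) [0.5521 0.2477 0.0113]
```

View pics/c1.png

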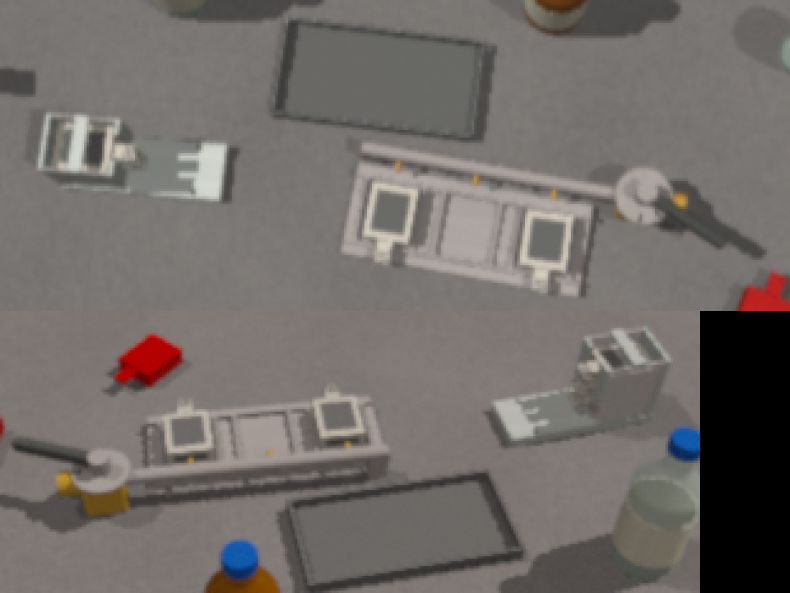

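```bash
python3 - <<'E'
from h import *
for n in ['top','scene']:
    r=load(n); c=cloud(r); col=r['color'].astype(int); g=col.mean(2)
    z=c[...,2]
    m=(z>.05)&(z<.08)&(c[...,0]>.38)&(c[...,0]<.6)&(c[...,1]<-.2)&(c[...,1]>-.4)
    d=m&(g<75)
    p=c[d]; print(n,'lever n',d.sum(),'z',np.median(p[:,2]))
    mu=p[:,:2].mean(0);w=np.linalg.svd(p[:,:2]-mu)[2][0]; t=(p[:,:2]-mu)@w
    print(' dir',np.degrees(np.arctan2(w[1],w[0])),mu+w*t.min(),mu+w*t.max())
    l=m&(g>120); print(' head', c[l].mean(0), l.sum())
    # dark panels on cassettes
    box=(z>.015)&(z<.045)&(abs(c[...,1]+.06)<.14)&(abs(c[...,0]-.485)<.06)
    w8=(box).astype(np.uint8)
    k,lab,st,ce=cv2.connectedComponentsWithStats(((g<105)&box).astype(np.uint8))
    for i in range(1,k):
        if st[i,4]>80:
            rc=cv2.minAreaRect(np.argwhere(lab==i)[:,::-1].astype(np.float32))
            P=[onplane(r,*q,.032)[:2] for q in cv2.boxPoints(rc)]
            e=[P[j+1]-P[j] for j in range(3)]
            print(' panel',ce[i],onplane(r,*rc[0],.032).round(4),'z',np.median(z[lab==i]).round(4),[(np.linalg.norm(v).round(4),np.degrees(np.arctan2(v[1],v[0])).round(1)) for v in e[:2]])
    # magazine
    mm=(z>.085)&(z<.105)&(c[...,0]>.45)&(c[...,0]<.7)&(c[...,1]>.2)&(c[...,1]<.45)
    rc=cv2.minAreaRect(c[mm][:,:2].astype(np.float32)); print(' mag top',rc,mm.sum())
    ap=(z>.006)&(z<.018)&(c[...,0]>.48)&(c[...,0]<.62)&(c[...,1]>.19)&(c[...,1]<.30)
    rc=cv2.minAreaRect(c[ap][:,:2].astype(np.float32)); print(' apron',rc,ap.sum())
    tr=(z>.001)&(z<.02)&(c[...,0]>.57)&(c[...,0]<.74)&(c[...,1]>-.1)&(c[...,1]<.17)&(g<100)
    rc=cv2.minAreaRect(c[tr][:,:2].astype(np.float32)); print(' tray',rc)
E
```

```text
top lever n 84 z 0.06744344050132642
 dir -120.2138888690641 [ 0.50105938 -0.25255891] [ 0.46195715 -0.31970583]
 head [ 0.51431366 -0.2386186   0.05941722] 118
 mag top ((0.5505011677742004, 0.3370729386806488), (0.07806821167469025, 0.060263533145189285), 85.0440444946289) 281
 apron ((0.5546263456344604, 0.2481188029050827), (0.12475983053445816, 0.10363078117370605), 0.12975038588047028) 758
 tray ((0.6612231135368347, 0.04331132024526596), (0.26135122776031494, 0.13925866782665253), 83.51375579833984)
scene lever n 113 z 0.06492430824648539
 dir 55.91796295745123 [ 0.46873615 -0.32284103] [ 0.51703981 -0.25144862]
 head [ 0.51661346 -0.24148945  0.06504203] 51
 mag top ((0.552612841129303, 0.3349156677722931), (0.0777006596326828, 0.0647072121500969), 85.74232482910156) 252
 apron ((0.5470108985900879, 0.25050047039985657), (0.1020328551530838, 0.06653210520744324), 86.27600860595703) 572
 tray ((0.6429693698883057, 0.04236280173063278), (0.2496475875377655, 0.1430365890264511), 81.04117584228516)
```

Request:
apply_moves --pt "100 0.018 -0.043 0.002 0 0 -5.5" --pt "100 0.018 -0.043 0.002 0 0 -5.5" --pt "100 0.018 -0.043 0.002 0 0 -5.5" --pt "100 0.018 -0.043 0.002 0 0 -5.5" --pt "100 0.018 -0.043 0.002 0 0 -5.5"

```text
time_s: 0.65
eef_pos: [0.2611, 0.3842, 0.2324]
eef_rot: [0.0, 0.929, -0.371, 0.0]
wrist_force: [1.1, 0.2, -0.5]
grip_width: 0.997
```

Request:
apply_moves --pt "100 0.018 -0.043 0.002 0 0 -5.5" --pt "100 0.018 -0.043 0.002 0 0 -5.5" --pt "100 0.018 -0.043 0.002 0 0 -5.5" --pt "100 0.018 -0.043 0.002 0 0 -5.5" --pt "100 0.018 -0.043 0.002 0 0 -5.5"

```text
time_s: 1.15
eef_pos: [0.3508, 0.1693, 0.2427]
eef_rot: [-0.0, 0.814, -0.581, -0.0]
wrist_force: [0.0, 0.6, 0.1]
grip_width: 0.998
```

Request:
apply_moves --pt "100 0.018 -0.043 0.002 0 0 -5.5" --pt "100 0.018 -0.043 0.002 0 0 -5.5" --pt "100 0.018 -0.043 0.002 0 0 -5.5" --pt "100 0.018 -0.043 0.002 0 0 -5.5" --pt "100 0.018 -0.043 0.002 0 0 -5.5"

```text
time_s: 1.65
eef_pos: [0.441, -0.0458, 0.2527]
eef_rot: [0.0, -0.652, 0.758, -0.0]
wrist_force: [0.7, 1.2, 0.7]
grip_width: 0.999
```

Request:
apply_moves --pt "100 0 0 0 0 0 0" --pt "100 0 0 0 0 0 0"

```text
time_s: 1.85
eef_pos: [0.4405, -0.0449, 0.252]
eef_rot: [-0.0, -0.653, 0.758, 0.0]
wrist_force: [0.9, 0.6, 0.3]
grip_width: 0.999
```

```bash
python3 - <<'E'
from h import *
r=snap('wrist','w1.png'); s=status.read_state(); print(s['time_s'],s['eef_pos'],s['eef_rot'],s['joint_pos'])
E
```

```text
1.9 [ 0.4403543  -0.04398363  0.25214631] [-3.17758740e-04 -6.53407436e-01  7.57006261e-01  3.78856358e-04] [ 2.69580955e-01  4.49558331e-02 -3.60193977e-01 -4.48780691e-04
 -1.16654531e+00 -4.16046488e-01]
```

View pics/w1.png

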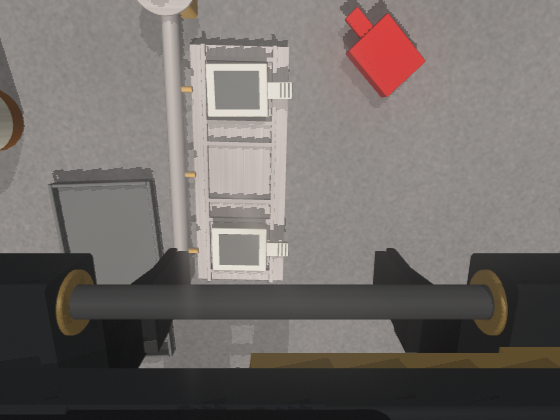

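```bash
cat >> h.py <<'E'
def panels(r, zt=None, amin=150, lo=60, roi=None):
    """dark grey panels enclosed in bright cassette tops -> list of (centre uv, xyz, long-axis deg, depth z)"""
    g=r['color'].astype(int); gm=g.mean(2); c=cloud(r); sat=g.max(2)-g.min(2)
    br=((gm>165)&(sat<40)).astype(np.uint8)
    cn,hi=cv2.findContours(br,cv2.RETR_CCOMP,cv2.CHAIN_APPROX_NONE)
    out=[]
    for i,k in enumerate(cn):
        if hi[0][i][3]<0 or cv2.contourArea(k)<amin: continue
        rc=cv2.minAreaRect(k); u,v=rc[0]
        zd=np.median(c[int(v)-3:int(v)+4,int(u)-3:int(u)+4,2])
        z=zt if zt is not None else zd
        P=[onplane(r,*q,z)[:2] for q in cv2.boxPoints(rc)]
        e=[P[1]-P[0],P[2]-P[1]]; e.sort(key=np.linalg.norm)
        L=e[1]; a=np.degrees(np.arctan2(L[1],L[0])); a=(a+90)%180-90
        out.append((np.round([u,v],1),np.mean(P,0).round(4),[np.linalg.norm(x).round(4) for x in e],a.round(1),zd.round(4)))
    return out
E
python3 - <<'E'
from h import *
for n in ['wrist','top']:
    r=load(n)
    for p in panels(r,.032,60): print(n,*p)
r=load('wrist'); c=cloud(r)
for uv in [(240,175),(345,220),(100,210),(237,90),(239,249),(170,100)]: print(uv,c[uv[1],uv[0]].round(4))
E
```

```text
wrist [238.5 249. ] [0.4972 0.0198] [np.float64(0.0374), np.float64(0.0445)] -8.5 0.0327
wrist [238.5 172. ] [ 0.4822 -0.0635] [np.float64(0.0585), np.float64(0.0661)] -8.5 0.0104
wrist [270. 107.] [ 0.4397 -0.1233] [np.float64(0.0059), np.float64(0.0172)] 81.2 0.0156
wrist [238. 112.] [ 0.472  -0.1227] [np.float64(0.0595), np.float64(0.0662)] -8.4 0.0323
wrist [236.5  89.5] [ 0.4697 -0.1442] [np.float64(0.0363), np.float64(0.0455)] -8.4 0.0324
top [324.  233.7] [ 0.4686 -0.1431] [np.float64(0.0416), np.float64(0.0498)] -8.2 0.0311
top [262.8 222.9] [0.496 0.021] [np.float64(0.0413), np.float64(0.0497)] -9.8 0.0315
(240, 175) [ 0.4839 -0.0577  0.0106]
(345, 220) [ 3.736e-01  1.400e-02 -3.000e-04]
(100, 210) [ 0.6498 -0.0407  0.0047]
(237, 90) [ 0.4691 -0.1439  0.0328]
(239, 249) [0.4964 0.0194 0.0329]
(170, 100) [ 0.5336 -0.1437  0.0415]
```

Request:
apply_moves --pt "100 0 -0.045 0 0 0 0" --pt "100 0 -0.045 0 0 0 0" --pt "100 0 -0.045 0 0 0 0" --pt "100 0 0 0 0 0 0" --pt "100 0 0 0 0 0 0"

```text
time_s: 2.4
eef_pos: [0.4405, -0.1782, 0.2523]
eef_rot: [-0.0, -0.654, 0.757, 0.0]
wrist_force: [0.5, 0.5, -0.5]
grip_width: 0.998
```

```bash
python3 - <<'E'
from h import *
r=snap('wrist','w2.png'); s=status.read_state(); print(s['time_s'],s['eef_pos'],s['eef_rot'])
for p in panels(r,.032,60): print(*p)
E
```

```text
2.45 [ 0.44068804 -0.17757347  0.25246809] [ 6.93237361e-05 -6.54381005e-01  7.56164968e-01  1.91991207e-04]
[232. 345.] [0.5259 0.0054] [np.float64(0.0047), np.float64(0.0571)] 79.8 0.0153
[259.5 250.8] [ 0.4747 -0.1078] [np.float64(0.0187), np.float64(0.0671)] -9.9 0.0102
[259.  218.5] [ 0.4694 -0.1442] [np.float64(0.0369), np.float64(0.0446)] -8.3 0.0324
[188.7 148.2] [ 0.5285 -0.2284] [np.float64(0.0116), np.float64(0.0236)] -20.3 0.049
```

View pics/w2.png

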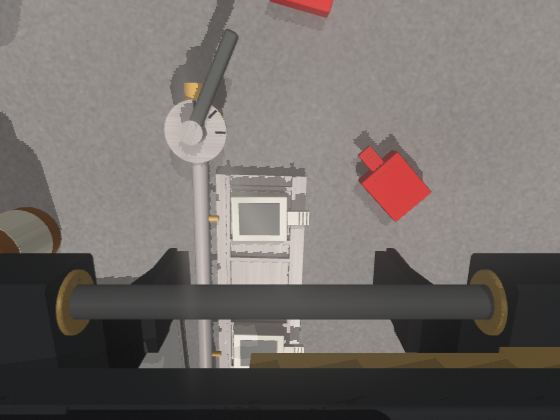

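```bash
python3 - <<'E'
from h import *
r=load('wrist'); c=cloud(r); g=r['color'].mean(2)
m=(c[...,2]>.055)&(c[...,2]<.078)&(g<95); m[240:]=0
k,lab,st,ce=cv2.connectedComponentsWithStats(m.astype(np.uint8)); i=1+st[1:,4].argmax()
rc=cv2.minAreaRect(np.argwhere(lab==i)[:,::-1].astype(np.float32)); print(rc, np.median(c[lab==i][:,2]))
P=np.array([onplane(r,*q,.069)[:2] for q in cv2.boxPoints(rc)]);print(P)
p=c[lab==i]; mu=p[:,:2].mean(0);w=np.linalg.svd(p[:,:2]-mu)[2][0];t=(p[:,:2]-mu)@w
print(mu,np.degrees(np.arctan2(w[1],w[0])),mu+w*t.min(),mu+w*t.max())
# head disc and hub
for uv in [(190,132),(196,131),(212,114),(220,131)]: print(uv,c[uv[1],uv[0]].round(4),onplane(r,*uv,.069).round(4))
# bay mid floor
f=(abs(c[...,2]-.010)<.002)&(g>150)
E
```

```text
((213.91033935546875, 77.06867218017578), (15.341809272766113, 100.49659729003906), 21.595312118530273) 0.06749188031268091
[[ 0.5142804  -0.25446061]
 [ 0.46705342 -0.32553774]
 [ 0.45580832 -0.31946904]
 [ 0.50249814 -0.24771973]]
[ 0.48042276 -0.29190326] 58.378007987840746 [ 0.46150613 -0.32262538] [ 0.50643191 -0.24966234]
(190, 132) [ 0.515  -0.2447  0.0682] [ 0.5148 -0.2447  0.069 ]
(196, 131) [ 0.5092 -0.2448  0.0689] [ 0.5092 -0.2448  0.069 ]
(212, 114) [ 0.4951 -0.2578  0.0506] [ 0.4919 -0.2574  0.069 ]
(220, 131) [ 0.491  -0.2411  0.0483] [ 0.4875 -0.2416  0.069 ]
```

Request:
apply_moves --pt "50 0.0115 -0.041 0 0 0 -8.4" --pt "50 0.0115 -0.041 0 0 0 -8.4" --pt "50 0.0115 -0.042 0 0 0 -8.4" --pt "50 0 0 -0.045 0 0 0" --pt "50 0 0 -0.045 0 0 0"

```text
time_s: 2.95
eef_pos: [0.4772, -0.3019, 0.1625]
eef_rot: [0.002, -0.474, 0.881, -0.001]
wrist_force: [0.5, 0.6, -1.3]
grip_width: 0.63
```

Request:
apply_moves --pt "50 0 0 -0.045 0 0 0" --pt "50 0 0 -0.034 0 0 0" --pt "50 0 0 -0.02 0 0 0" --pt "50 0 0 -0.02 0 0 0" --pt "50 0 0 0 0 0 0"

```text
time_s: 3.45
eef_pos: [0.4742, -0.2999, 0.0411]
eef_rot: [-0.002, -0.474, 0.88, 0.002]
wrist_force: [-0.5, -1.3, 0.6]
grip_width: 0.496
```

Request:
apply_moves --pt "0 0 0 0 0 0 0" --pt "0 0 0 0 0 0 0" --pt "0 0 0 0 0 0 0" --pt "0 0 0 0 0 0 0" --pt "0 0 0 0 0 0 0" --newtons 15

```text
time_s: 3.95
eef_pos: [0.4755, -0.3029, 0.0442]
eef_rot: [0.0, -0.473, 0.881, -0.0]
wrist_force: [-0.8, -0.4, 0.9]
grip_width: 0.136
```

```bash
python3 - <<'E'
import numpy as np
A=np.radians(-122.6-5*np.arange(14)); p=.0705*np.c_[np.cos(A),np.sin(A)]
print(np.diff(p,axis=0).round(4).tolist())
E
```

```text
[[-0.005, 0.0035], [-0.0047, 0.004], [-0.0043, 0.0044], [-0.0039, 0.0047], [-0.0035, 0.005], [-0.0031, 0.0053], [-0.0026, 0.0056], [-0.0021, 0.0058], [-0.0016, 0.0059], [-0.0011, 0.0061], [-0.0005, 0.0061], [0.0, 0.0062], [0.0005, 0.0061]]
```

Request:
apply_moves --pt "0 -0.005 0.0035 0 0 0 -5" --pt "0 -0.0047 0.004 0 0 0 -5" --pt "0 -0.0043 0.0044 0 0 0 -5" --pt "0 -0.0039 0.0047 0 0 0 -5" --pt "0 -0.0035 0.005 0 0 0 -5"

```text
time_s: 4.45
eef_pos: [0.4546, -0.2813, 0.0442]
eef_rot: [0.001, -0.27, 0.963, -0.001]
wrist_force: [0.4, 1.2, 1.0]
grip_width: 0.135
```

Request:
apply_moves --pt "0 -0.0031 0.0053 0 0 0 -5" --pt "0 -0.0026 0.0056 0 0 0 -5" --pt "0 -0.0021 0.0058 0 0 0 -5" --pt "0 -0.0016 0.0059 0 0 0 -5" --pt "0 -0.0011 0.0061 0 0 0 -5"

```text
time_s: 4.95
eef_pos: [0.4445, -0.2525, 0.0442]
eef_rot: [0.001, -0.055, 0.998, -0.0]
wrist_force: [1.9, 0.7, 0.3]
grip_width: 0.135
```

Request:
apply_moves --pt "0 -0.0005 0.0061 0 0 0 -5" --pt "0 0 0.0062 0 0 0 -5" --pt "0 0.0005 0.0061 0 0 0 -5" --pt "0 0 0 0 0 0 0"

```text
time_s: 5.35
eef_pos: [0.4447, -0.2337, 0.0442]
eef_rot: [0.001, 0.074, 0.997, -0.0]
wrist_force: [3.2, 1.9, 0.6]
grip_width: 0.138
```

```bash
python3 - <<'E'
from h import *
r=snap('scene','s2.png'); s=status.read_state(); print(s['time_s'],s['eef_pos'],s['eef_rot'],s['wrist_force'],s['wrist_torque'],s['joint_pos'])
E
```

```text
5.4 [ 0.44462292 -0.23389163  0.04418424] [ 1.35781295e-03  7.32864480e-02  9.97310007e-01 -4.34038817e-05] [1.62261812 3.09314109 1.77640926] [ 0.97625125 -0.7597858   0.22118412] [-1.60658771e-01  3.91372495e-01 -5.15173981e-01 -2.44678485e-04
 -6.61537012e-01 -1.55664925e+00]
```

Request:
apply_moves --pt "0 0.001 0.004 0 0 0 -2" --pt "0 0 0 0 0 0 0" --pt "0 0 0 0 0 0 0"

```text
time_s: 5.7
eef_pos: [0.445, -0.2314, 0.0441]
eef_rot: [0.001, 0.091, 0.996, -0.001]
wrist_force: [-0.1, -5.1, 2.1]
grip_width: 0.133
```

```bash
python3 - <<'E'
from h import *
s=status.read_state(); print(s['eef_pos'],s['eef_rot'],s['wrist_force'],s['wrist_torque'])
E
```

```text
[ 0.44504223 -0.23136765  0.04414686] [ 8.26851225e-04  9.10157176e-02  9.95848868e-01 -6.98100847e-04] [-0.08600177 -5.11736126  2.10888959] [-1.49839609 -0.31198259  0.12711632]
```

Request:
apply_moves --pt "50 0 0 0 0 0 0" --pt "50 0 0 0 0 0 0" --pt "50 0 0 0 0 0 0" --pt "50 0 0 0 0 0 0" --pt "50 0 0 0.04 0 0 0"

```text
time_s: 6.2
eef_pos: [0.4403, -0.229, 0.0794]
eef_rot: [-0.006, 0.093, 0.996, 0.001]
wrist_force: [-0.3, 0.4, -0.3]
grip_width: 0.466
```

Request:
apply_moves --pt "74 0 0.01 0.05 0 0 2" --pt "74 0 0.0 0.05 0 0 0" --pt "74 0 0 0.05 0 0 0" --pt "74 0 0 0 0 0 0" --pt "74 0 0 0 0 0 0"

```text
time_s: 6.7
eef_pos: [0.4445, -0.22, 0.2335]
eef_rot: [0.001, 0.075, 0.997, 0.0]
wrist_force: [-0.6, -0.5, -1.6]
grip_width: 0.732
```

```bash
python3 - <<'E'
from h import *
r=snap('wrist','w3.png'); s=status.read_state(); print(s['time_s'],s['eef_pos'],s['eef_rot'],s['wrist_force'])
for p in panels(r,.032,100): print(*p)
c=cloud(r); g=r['color'].mean(2)
m=(c[...,2]>.055)&(c[...,2]<.078)&(g<95)
k,lab,st,ce=cv2.connectedComponentsWithStats(m.astype(np.uint8)); i=1+st[1:,4].argmax()
p=c[lab==i]; mu=p[:,:2].mean(0);w=np.linalg.svd(p[:,:2]-mu)[2][0];t=(p[:,:2]-mu)@w
print(len(p),mu,np.degrees(np.arctan2(w[1],w[0])),mu+w*t.min(),mu+w*t.max())
E
```

```text
6.75 [ 0.4436474  -0.21983565  0.23190582] [-4.84217780e-04  7.47595369e-02  9.97201341e-01  5.13160208e-04] [-0.34999553  0.24209003  0.34314697]
[524.5 202.5] [0.4974 0.0202] [np.float64(0.0374), np.float64(0.0511)] -10.0 0.0326
[360.  199.5] [ 0.4696 -0.1439] [np.float64(0.0377), np.float64(0.0445)] -6.0 0.0324
[450.  208.9] [ 0.4934 -0.055 ] [np.float64(0.0447), np.float64(0.0858)] -46.7 0.0101
[401.9 197.9] [ 0.4746 -0.1022] [np.float64(0.0187), np.float64(0.0691)] -19.6 0.0103
112 [ 0.43538721 -0.23394414] -15.672720964060417 [ 0.42033011 -0.22971951] [ 0.46292728 -0.24167115]
```

View pics/w3.png

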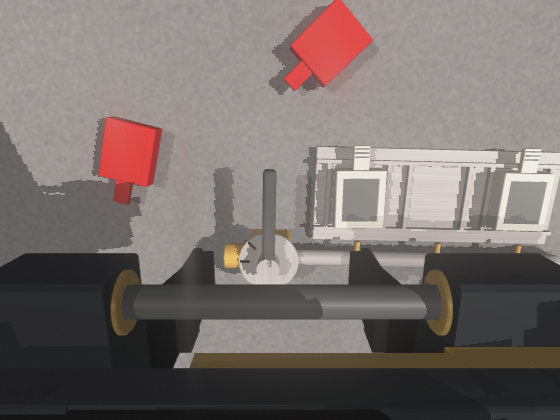

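```bash
python3 - <<'E'
from h import *
r=load('wrist'); g=r['color'].mean(2); c=cloud(r)
m=(g<80); m[:170]=0; m[248:]=0; m[:,:255]=0; m[:,285:]=0
E=[]
for v in range(178,244,4):
    u=np.where(m[v]&(c[v,:,2]>.05))[0]
    if len(u): E.append((v,u.min(),u.max()))
E=np.array(E); mid=(E[:,1]+E[:,2])/2
P=np.array([onplane(r,u,v,.069)[:2] for u,v in zip(mid,E[:,0])])
k=np.polyfit(P[:,0],P[:,1],1); print('lever deg',np.degrees(np.arctan(k[0])),E[::5].tolist(),'at x=.5137 y=',np.polyval(k,.5137))
# pipe: points z 0.036-0.044, light
m=(c[...,2]>.037)&(c[...,2]<.046)&(g>110); m[:,:305]=0;m[:,545:]=0; m[:230]=0;m[270:]=0
p=c[m]; k=np.polyfit(p[:,1],p[:,0],1); print('pipe x=%.4f*y+%.4f'%tuple(k),'yaw',-np.degrees(np.arctan(k[0])),len(p))
# station rim z .016 front
m=(abs(c[...,2]-.016)<.0025)&(abs(c[...,0]-.48)<.07)&(c[...,1]<.06)&(c[...,1]>-.2)
print(cv2.minAreaRect(c[m][:,:2].astype(np.float32)),m.sum())
E
```

```text
Traceback (most recent call last):
IndexError: too many indices for array: array is 1-dimensional, but 2 were indexed
```

```bash
python3 - <<'E'
from h import *
r=load('wrist'); g=r['color'].mean(2); c=cloud(r)
print(g[200,255:285].astype(int), c[200,255:285:3,2].round(3))
m=(g<105); m[:,:255]=0; m[:,285:]=0
E=[]
for v in range(178,236,4):
    u=np.where(m[v])[0]
    if len(u): E.append((v,u.min(),u.max()))
E=np.array(E); mid=(E[:,1]+E[:,2])/2
P=np.array([onplane(r,u,v,.069)[:2] for u,v in zip(mid,E[:,0])])
k=np.polyfit(P[:,0],P[:,1],1); print('lever deg',np.degrees(np.arctan(k[0])),E[::5].tolist(),'at x=.5137 y=',np.polyval(k,.5137))
m=(c[...,2]>.037)&(c[...,2]<.046)&(g>110); m[:,:305]=0;m[:,545:]=0; m[:230]=0;m[270:]=0
p=c[m]; k=np.polyfit(p[:,1],p[:,0],1); print('pipe x=%.4f*y+%.4f'%tuple(k),'yaw',-np.degrees(np.arctan(k[0])),len(p))
m=(abs(c[...,2]-.016)<.0025)&(abs(c[...,0]-.48)<.07)&(c[...,1]<.06)&(c[...,1]>-.2)
print(cv2.minAreaRect(c[m][:,:2].astype(np.float32)),m.sum())
E
```

```text
[155 152 151 151 150 150 148 123  85  93 102 107 108 109 109 108 109 110
 107 105 107 151 151 152 152 151 151 155 160 163] [ 0.001  0.002 -0.001  0.069  0.069  0.069  0.068 -0.001 -0.    -0.001]
lever deg -6.537460794104109 [[178, 263, 265], [198, 263, 265], [218, 263, 264]] at x=.5137 y= -0.24362988275290987
pipe x=0.1713*y+0.5552 yaw -9.72227907959292 1218
((0.48382681608200073, -0.06119817495346069), (0.2554919719696045, 0.0766727477312088), 80.1133804321289) 3507
```

```bash
python3 - <<'E'
from h import *
r=load('wrist'); g=r['color'].mean(2)
m=(g<130); m[:,:255]=0; m[:,285:]=0
E=np.array([(v,np.where(m[v])[0].min(),np.where(m[v])[0].max()) for v in range(176,232,3)]); print(E[::6].tolist())
P=np.array([onplane(r,u,v,.069)[:2] for u,v in zip((E[:,1]+E[:,2])/2,E[:,0])])
k=np.polyfit(P[:,0],P[:,1],1); print('lever deg',np.degrees(np.arctan(k[0])),'at x=.5137 y=',np.polyval(k,.5137))
E
```

```text
[[176, 263, 276], [194, 262, 275], [212, 262, 275], [230, 255, 284]]
lever deg -9.705358258284807 at x=.5137 y= -0.24351624978574296
```

```bash
python3 - <<'E'
from h import *
for n in ['top','scene']:
    r=load(n); g=r['color'].mean(2); c=cloud(r)
    roi=(c[...,0]>.57)&(c[...,0]<.76)&(c[...,1]>-.12)&(c[...,1]<.19)&(c[...,2]<.03)
    print(n,'table g',np.median(g[roi]))
    m=((g<np.median(g[roi])*0+85)&roi).astype(np.uint8)
    m=cv2.morphologyEx(m,cv2.MORPH_OPEN,np.ones((2,2)))
    k,lab,st,ce=cv2.connectedComponentsWithStats(m)
    for i in range(1,k):
        if st[i,4]>150:
            q=np.argwhere(lab==i)[:,::-1].astype(np.float32); rc=cv2.minAreaRect(q)
            P=np.array([onplane(r,*b,.016)[:2] for b in cv2.boxPoints(rc)]); e=P[1]-P[0];f=P[2]-P[1]
            print(st[i,4],rc[0],P.mean(0).round(4),np.linalg.norm(e).round(4),np.degrees(np.arctan2(e[1],e[0])).round(1),np.linalg.norm(f).round(4),np.degrees(np.arctan2(f[1],f[0])).round(1))
r=load('top')
for p in [(223,147.8),(302.3,157.7),(298.4,194.2),(217.5,185.1)]: print(onplane(r,*p,.016).round(4))
E
```

```text
top table g 104.0
317 (222.0, 141.5) [0.7303 0.1415] 0.0849 -89.4 0.0386 -178.2
165 (222.85728454589844, 166.26475524902344) [0.658  0.1363] 0.1048 -9.0 0.0155 -101.5
scene table g 108.0
948 (318.39593505859375, 250.82371520996094) [0.663  0.0333] 0.2534 83.6 0.1251 -20.1
330 (374.9246826171875, 268.4657897949219) [0.7565 0.1395] 0.0871 95.4 0.0395 -12.0
1104 (306.50799560546875, 397.0948181152344) [ 0.9827 -0.1217] 0.1425 90.0 0.0284 -4.9
[0.7117 0.138  0.016 ]
[ 0.6852 -0.085   0.016 ]
[ 0.5801 -0.0746  0.016 ]
[0.6033 0.1492 0.016 ]
```

Request:
apply_moves --pt "74 0.013 0.038 -0.03 0 0 0" --pt "74 0.013 0.038 -0.03 0 0 0" --pt "74 0 0 -0.05 0 0 0" --pt "74 0 0 -0.04 0 0 0" --pt "74 0 0 0 0 0 0"

```text
time_s: 7.25
eef_pos: [0.4642, -0.1439, 0.0761]
eef_rot: [-0.009, 0.075, 0.997, -0.0]
wrist_force: [-0.4, 0.0, -1.3]
grip_width: 0.738
```

```bash
python3 - <<'E'
from h import *
r=snap('wrist','w4.png'); s=status.read_state(); print(s['time_s'],s['eef_pos'],s['eef_rot'])
for p in panels(r,.032,300): print(*p)
E
```

```text
7.3 [ 0.46723228 -0.14445461  0.07947177] [-5.02260800e-03  7.45060470e-02  9.97207783e-01 -5.10426384e-04]
```

Request:
apply_moves --pt "74 0 0 -0.02 0 0 0" --pt "74 0 0 -0.02 0 0 0" --pt "74 0 0 -0.01 0 0 0" --pt "74 0 0 0 0 0 0" --pt "74 0 0 0 0 0 0"

```text
time_s: 7.8
eef_pos: [0.4713, -0.1447, 0.0339]
eef_rot: [0.001, 0.075, 0.997, -0.0]
wrist_force: [0.0, 0.5, 0.8]
grip_width: 0.739
```

Request:
apply_moves --pt "74 -0.001 0 -0.008 0 0 0" --pt "74 0 0 -0.005 0 0 0" --pt "74 0 0 0 0 0 0" --pt "0 0 0 0 0 0 0" --pt "0 0 0 0 0 0 0" --newtons 30

```text
time_s: 8.3
eef_pos: [0.4695, -0.1445, 0.0199]
eef_rot: [0.0, 0.075, 0.997, -0.0]
wrist_force: [-0.3, 0.8, 0.6]
grip_width: 0.638
```

Request:
apply_moves --pt "0 0 0 0 0 0 0" --pt "0 0 0 0 0 0 0" --pt "0 0 0 0.02 0 0 0" --pt "0 0 0 0.03 0 0 0" --pt "0 0 0 0.03 0 0 0"

```text
time_s: 8.8
eef_pos: [0.4686, -0.1445, 0.1002]
eef_rot: [-0.001, 0.075, 0.997, -0.0]
wrist_force: [0.0, 0.2, -0.9]
grip_width: 0.572
```

Request:
apply_moves --pt "0 0.036 0.025 0 0 0 2" --pt "0 0.036 0.025 0 0 0 0" --pt "0 0.036 0.025 0 0 0 0" --pt "0 0.037 0.025 0 0 0 0" --pt "0 0.037 0.0255 0 0 0 0"

```text
time_s: 9.3
eef_pos: [0.6522, -0.018, 0.0994]
eef_rot: [-0.0, 0.057, 0.998, -0.0]
wrist_force: [0.1, -0.8, -0.5]
grip_width: 0.576
```

Request:
apply_moves --pt "0 0 0 0 0 0 0" --pt "0 0 0 0 0 0 0" --pt "0 0 0 0 0 0 0"

```text
time_s: 9.6
eef_pos: [0.65, -0.0195, 0.0991]
eef_rot: [-0.001, 0.057, 0.998, -0.0]
wrist_force: [0.5, -0.7, -0.9]
grip_width: 0.57
```

```bash
python3 - <<'E'
from h import *
s=status.read_state(); print(s['time_s'],s['eef_pos'],s['eef_rot'],s['grip_width'])
r=snap('scene','s3.png'); w=snap('wrist'); c=cloud(r)
m=(c[...,1]<-.06)&(c[...,1]>-.3)&(c[...,0]>.6)&(c[...,0]<.85)&(c[...,2]>.03)&(c[...,2]<.16)
p=c[m]; print('amber',p.min(0),p.max(0),len(p))
a=cv2.resize(r['color'][150:320,180:400],(440,340),interpolation=3); b=cv2.resize(w['color'],(453,340))
b=b[:, :360]
cv2.imwrite('pics/c3.png',np.hstack([a,b])[:,:,::-1])
E
```

```text
9.6 [ 0.64998494 -0.01949015  0.09913508] [-1.04806422e-03  5.74843489e-02  9.98345847e-01 -1.41404550e-04] 0.5704367351721475
amber [ 0.71432347 -0.19070183  0.03008337] [ 0.77505008 -0.12331717  0.15127571] 1287
```

View pics/c3.png

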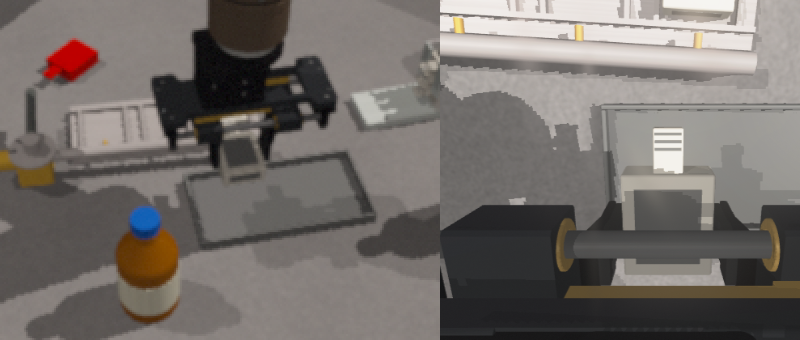

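```bash
python3 - <<'E'
from h import *
r=load('wrist'); print(onplane(r,203,131,.016).round(4), onplane(r,250,131,.016).round(4))
b=cv2.resize(r['color'][95:260,180:470],None,fx=2.7,fy=2.7,interpolation=3); cv2.imwrite('pics/w5.png',b[:,:,::-1])
E
```

```text
[ 0.5843 -0.0639  0.016 ] [ 0.5878 -0.0336  0.016 ]
```

View pics/w5.png

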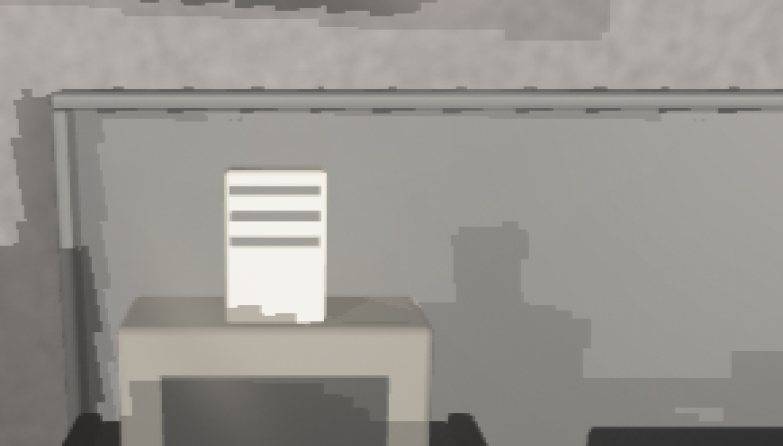

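Request:
apply_moves --pt "0 0.008 0.0065 -0.02 0 0 0" --pt "0 0 0 -0.025 0 0 0" --pt "0 0 0 -0.02 0 0 0" --pt "0 0 0 -0.012 0 0 0" --pt "0 0 0 0 0 0 0"

```text
time_s: 10.2
eef_pos: [0.6576, -0.0133, 0.0212]
eef_rot: [-0.002, 0.058, 0.998, -0.0]
wrist_force: [0.2, 0.4, -1.3]
grip_width: 0.575
```

Request:
apply_moves --pt "0 0 0 -0.003 0 0 0" --pt "0 0 0 -0.003 0 0 0" --pt "0 0 0 0 0 0 0" --pt "0 0 0 0 0 0 0"

```text
time_s: 10.6
eef_pos: [0.6596, -0.0124, 0.0174]
eef_rot: [0.001, 0.057, 0.998, 0.0]
wrist_force: [0.0, -0.5, -0.8]
grip_width: 0.573
```

Request:
apply_moves --pt "0 0 0 -0.003 0 0 0" --pt "0 0 0 0 0 0 0" --pt "74 0 0 0 0 0 0" --pt "74 0 0 0 0 0 0" --pt "74 0 0 0 0 0 0"

```text
time_s: 11.1
eef_pos: [0.6593, -0.0125, 0.0138]
eef_rot: [0.0, 0.057, 0.998, -0.0]
wrist_force: [0.5, 0.4, 0.1]
grip_width: 0.715
```

Request:
apply_moves --pt "74 0 0 0.02 0 0 0" --pt "74 0 0 0.04 0 0 0" --pt "74 0 0 0.045 0 0 0" --pt "74 -0.04 0.008 0 0 0 -2" --pt "74 -0.04 0.008 0 0 0 0"

```text
time_s: 11.6
eef_pos: [0.5798, 0.0038, 0.1203]
eef_rot: [0.002, 0.075, 0.997, 0.001]
wrist_force: [-0.5, 1.0, -1.7]
grip_width: 0.739
```

Request:
apply_moves --pt "74 -0.04 0.008 0 0 0 0" --pt "74 -0.042 0.0085 0 0 0 0" --pt "74 0 0 -0.04 0 0 0" --pt "74 0 0 -0.03 0 0 0" --pt "74 0 0 0 0 0 0"

```text
time_s: 12.1
eef_pos: [0.4942, 0.0192, 0.0461]
eef_rot: [-0.004, 0.075, 0.997, -0.001]
wrist_force: [-0.9, 0.7, 0.6]
grip_width: 0.738
```

Request:
apply_moves --pt "74 0 0 0 0 0 0" --pt "74 0 0 0 0 0 0"

```text
time_s: 12.3
eef_pos: [0.4988, 0.0203, 0.0501]
eef_rot: [0.001, 0.074, 0.997, 0.0]
wrist_force: [-1.2, 0.7, 0.3]
grip_width: 0.739
```

```bash
python3 - <<'E'
from h import *
r=snap('wrist','w6.png'); s=status.read_state(); print(s['time_s'],s['eef_pos'],s['eef_rot'])
for p in panels(r,.032,300): print(*p)
t=snap('top'); 
for p in panels(t,.026,60): print(*p)
E
```

```text
12.35 [0.49876139 0.02033899 0.05016774] [1.47782878e-03 7.45686897e-02 9.97214637e-01 5.41820667e-04]
```

Aligned (0.499, 0.020). Descend 30 mm, grip, lift and carry to slot B.

Request:
apply_moves --pt "74 -0.002 0 -0.015 0 0 0" --pt "74 0 0 -0.01 0 0 0" --pt "74 0 0 -0.005 0 0 0" --pt "74 0 0 0 0 0 0" --pt "74 0 0 0 0 0 0"

```text
time_s: 12.9
eef_pos: [0.4956, 0.0201, 0.0189]
eef_rot: [0.0, 0.075, 0.997, 0.0]
wrist_force: [-0.1, -0.2, 0.5]
grip_width: 0.739
```

Request:
apply_moves --pt "0 0 0 0 0 0 0" --pt "0 0 0 0 0 0 0" --pt "0 0 0 0 0 0 0" --pt "0 0 0 0 0 0 0" --pt "0 0 0 0.02 0 0 0"

```text
time_s: 13.4
eef_pos: [0.4932, 0.0194, 0.0369]
eef_rot: [-0.003, 0.075, 0.997, -0.001]
wrist_force: [-0.8, 0.7, -1.5]
grip_width: 0.569
```

Request:
apply_moves --pt "0 0 0 0.04 0 0 0" --pt "0 0 0 0.04 0 0 0" --pt "0 0 0 0 0 0 0" --pt "0 0 0 0 0 0 0"

```text
time_s: 13.8
eef_pos: [0.4952, 0.0202, 0.1192]
eef_rot: [0.001, 0.075, 0.997, 0.001]
wrist_force: [0.1, -0.6, -2.1]
grip_width: 0.572
```

Request:
apply_moves --pt "0 0.0435 0.0165 0 0 0 2" --pt "0 0.0435 0.0165 0 0 0 0" --pt "0 0.0435 0.0165 0 0 0 0" --pt "0 0.0435 0.0165 0 0 0 0" --pt "0 0 0 -0.03 0 0 0"

```text
time_s: 14.3
eef_pos: [0.6769, 0.0886, 0.0897]
eef_rot: [0.005, 0.056, 0.998, 0.001]
wrist_force: [-1.2, 0.7, -2.0]
grip_width: 0.571
```

Request:
apply_moves --pt "0 0 0 -0.03 0 0 0" --pt "0 0 0 -0.025 0 0 0" --pt "0 0 0 -0.01 0 0 0" --pt "0 0 0 0 0 0 0" --pt "0 0 0 0 0 0 0"

```text
time_s: 14.8
eef_pos: [0.6697, 0.086, 0.0239]
eef_rot: [0.0, 0.057, 0.998, -0.0]
wrist_force: [-0.7, 0.2, -0.5]
grip_width: 0.571
```

Request:
apply_moves --pt "0 0 0 -0.006 0 0 0" --pt "0 0 0 -0.003 0 0 0" --pt "0 0 0 0 0 0 0" --pt "74 0 0 0 0 0 0" --pt "74 0 0 0 0 0 0"

```text
time_s: 15.3
eef_pos: [0.6698, 0.0861, 0.0155]
eef_rot: [0.001, 0.057, 0.998, 0.0]
wrist_force: [0.5, -0.3, 0.8]
grip_width: 0.67
```

Request:
apply_moves --pt "74 0 0 0 0 0 0" --pt "74 0 0 0.03 0 0 0" --pt "74 0 0 0.04 0 0 0" --pt "74 0 0 0.05 0 0 0" --pt "74 0 0 0.05 0 0 0"

```text
time_s: 15.8
eef_pos: [0.669, 0.0858, 0.1866]
eef_rot: [-0.0, 0.057, 0.998, -0.0]
wrist_force: [1.1, 0.5, 0.6]
grip_width: 0.74
```

Request:
apply_moves --pt "74 -0.011 0.015 0.006 0 0 8.4" --pt "74 -0.011 0.015 0.006 0 0 8.4" --pt "74 -0.011 0.015 0.006 0 0 8.4" --pt "74 -0.011 0.015 0.006 0 0 8.4" --pt "74 -0.011 0.015 0.006 0 0 8.4"

```text
time_s: 16.3
eef_pos: [0.6138, 0.1615, 0.2154]
eef_rot: [0.0, -0.307, 0.952, 0.0]
wrist_force: [-0.9, -0.5, 0.0]
grip_width: 0.743
```

Request:
apply_moves --pt "74 -0.011 0.015 0.006 0 0 8.4" --pt "74 -0.011 0.015 0.006 0 0 8.4" --pt "74 -0.011 0.015 0.006 0 0 8.4" --pt "74 -0.011 0.015 0.006 0 0 8.4" --pt "74 -0.011 0.015 0.006 0 0 8.4"

```text
time_s: 16.8
eef_pos: [0.5588, 0.2366, 0.2454]
eef_rot: [0.0, -0.628, 0.778, 0.0]
wrist_force: [-0.1, 0.5, 0.3]
grip_width: 0.739
```

Request:
apply_moves --pt "74 -0.011 0.015 0.006 0 0 8.4" --pt "74 0 0 0 0 0 0" --pt "74 0 0 0 0 0 0" --pt "74 0 0 0 0 0 0"

```text
time_s: 17.2
eef_pos: [0.5484, 0.2504, 0.2505]
eef_rot: [-0.0, -0.68, 0.733, 0.0]
wrist_force: [-0.3, -0.5, -0.9]
grip_width: 0.74
```

```bash
python3 - <<'E'
from h import *
r=snap('wrist','w7.png'); s=status.read_state(); print(s['time_s'],s['eef_pos'],s['eef_rot'],s['joint_pos'])
t=snap('top')
for p in panels(t,.026,60): print(*p)
E
```

```text
17.25 [0.54847148 0.25035573 0.25036195] [-3.71195344e-04 -6.80294237e-01  7.32939024e-01  2.37980530e-05] [ 6.96463012e-01  3.30006334e-01 -3.78392679e-03 -9.70023964e-06
 -1.23774992e+00 -7.70928021e-01]
[240.5 161.4] [0.6694 0.0866] [np.float64(0.0411), np.float64(0.0481)] -5.9 0.0255
```

View pics/w7.png

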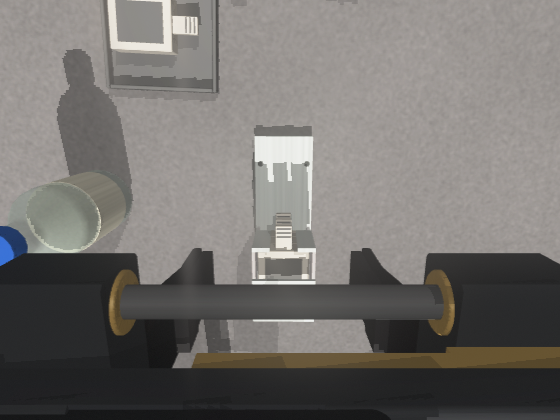

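Request:
apply_moves --pt "74 -0.005 -0.045 -0.02 0 0 0" --pt "74 -0.005 -0.045 -0.02 0 0 0" --pt "74 0 -0.03 -0.01 0 0 0" --pt "74 0 0 0 0 0 0" --pt "74 0 0 0 0 0 0"

```text
time_s: 17.8
eef_pos: [0.5387, 0.13, 0.2007]
eef_rot: [-0.0, -0.68, 0.733, -0.0]
wrist_force: [-0.2, 0.2, 2.0]
grip_width: 0.741
```

```bash
python3 - <<'E'
from h import *
r0=load('wrist'); np.savez('w7.npz',**r0)
r=snap('wrist'); s=status.read_state(); print(s['time_s'],s['eef_pos'],s['eef_rot'])
for n,q in (('w7',r0),('w8',r)):
    c=cloud(q); m=(abs(c[...,2]-.012)<.0025)&(c[...,1]>.17)&(c[...,1]<.34)&(abs(c[...,0]-.55)<.06)
    print(n,cv2.minAreaRect(c[m][:,:2].astype(np.float32)),m.sum(), np.median(c[m][:,2]))
    m=(c[...,2]>.02)&(c[...,2]<.11)&(c[...,1]>.25)&(c[...,1]<.32)&(abs(c[...,0]-.55)<.013)
    z=c[m][:,2]; print(np.histogram(z,bins=np.arange(.02,.11,.004)))
m=(c[...,1]>.17)&(c[...,1]<.40)&(abs(c[...,0]-.55)<.08)&(c[...,2]>.005)&(c[...,2]<.12)
v,u=np.where(m); v0,v1,u0,u1=max(v.min()-10,0),v.max()+10,max(u.min()-10,0),u.max()+10; print(v0,v1,u0,u1)
k=590/(v1-v0); k=min(k,780/(u1-u0)); cv2.imwrite('pics/w8.png',cv2.resize(r['color'][v0:v1,u0:u1],None,fx=k,fy=k,interpolation=3)[:,:,::-1]); print(k)
E
```

```text
17.85 [0.53897811 0.13090583 0.20107705] [ 4.28230109e-04 -6.80578268e-01  7.32675221e-01 -2.40051011e-04]
w7 ((0.5461857914924622, 0.25422731041908264), (0.104435034096241, 0.06203940510749817), 85.61361694335938) 5002 0.012299432975186424
(array([  8,  10,  73,  23,   8,   8,  15,  39,  98,  13,  16,  11,  18,
       345, 455,   4,   0,   2,   1,   0,   0,   0]), array([0.02 , 0.024, 0.028, 0.032, 0.036, 0.04 , 0.044, 0.048, 0.052,
       0.056, 0.06 , 0.064, 0.068, 0.072, 0.076, 0.08 , 0.084, 0.088,
       0.092, 0.096, 0.1  , 0.104, 0.108]))
w8 ((0.5462061762809753, 0.25574761629104614), (0.1090194433927536, 0.06206643581390381), 85.60971069335938) 3100 0.012267682594655192
(array([  0,   9, 154,  36,   0,   0,   0,  32,   0,   0,   0,   0,   0,
         0,   0,   0,   0,   0,   0,   0,   0,   0]), array([0.02 , 0.024, 0.028, 0.032, 0.036, 0.04 , 0.044, 0.048, 0.052,
       0.056, 0.06 , 0.064, 0.068, 0.072, 0.076, 0.08 , 0.084, 0.088,
       0.092, 0.096, 0.1  , 0.104, 0.108]))
247 362 243 323
5.130434782608695
```

View pics/w8.png

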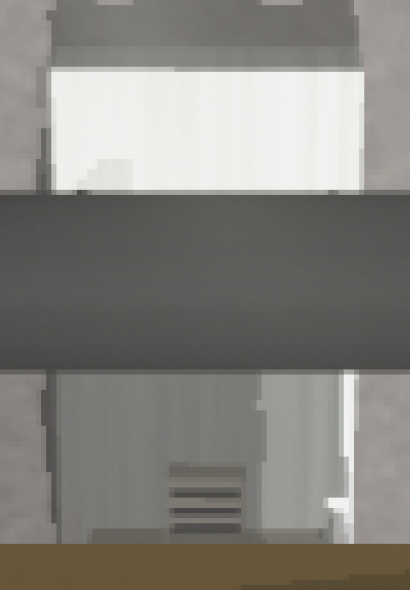

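```bash
python3 - <<'E'
from h import *
a=np.radians(85.6); X=np.array([np.cos(a),np.sin(a)]); Y=np.array([-X[1],X[0]]); O=np.array([.542,.202])
for n in ('w7.npz','last_wrist.npz'):
    c=cloud(dict(np.load(n))); s=(c[...,:2]-O)@X; t=(c[...,:2]-O)@Y; z=c[...,2]
    for lo,hi in ((.028,.034),(.050,.056),(.072,.079)):
        m=(z>lo)&(z<hi)&(abs(t)<.012)&(s>.05)&(s<.12)
        if m.sum()>5: print(n,lo,m.sum(),'s',np.percentile(s[m],[2,98]).round(4),'t',np.percentile(t[m],[3,97]).round(4),'z',np.median(z[m]).round(4))
E
```

```text
w7.npz 0.028 91 s [0.0801 0.1051] t [-0.0104  0.0109] z 0.0311
w7.npz 0.05 113 s [0.08   0.1046] t [-0.0103  0.0108] z 0.0533
w7.npz 0.072 725 s [0.0805 0.1192] t [-0.0102  0.0101] z 0.0762
last_wrist.npz 0.028 190 s [0.0798 0.0917] t [-0.007   0.0074] z 0.0313
last_wrist.npz 0.05 15 s [0.0798 0.0808] t [-0.0073  0.0074] z 0.0508
```

Request:
apply_moves --pt "35 0 0 0.01 0 0 8.56" --pt "35 0 0 0.01 0 0 8.56" --pt "35 0 0 0.01 0 0 8.56" --pt "35 0 0 0.01 0 0 8.56" --pt "35 0 0 0.01 0 0 8.56"

```text
time_s: 18.35
eef_pos: [0.5388, 0.1323, 0.2517]
eef_rot: [-0.001, 0.903, -0.43, 0.0]
wrist_force: [0.8, -0.5, 0.7]
grip_width: 0.395
```

Request:
apply_moves --pt "35 0 0 0 0 0 8.56" --pt "35 0 0 0 0 0 8.56" --pt "35 0 0 0 0 0 8.56" --pt "35 0 0 0 0 0 8.56" --pt "35 0 0 0 0 0 8.56"

```text
time_s: 18.85
eef_pos: [0.5388, 0.1324, 0.2513]
eef_rot: [-0.0, 0.997, -0.071, 0.001]
wrist_force: [-0.1, -0.9, -0.7]
grip_width: 0.351
```

Request:
apply_moves --pt "35 0 0 0 0 0 8.56" --pt "35 0 0 0 0 0 8.56" --pt "35 0 0 0 0 0 8.56" --pt "35 0 0 0 0 0 8.56" --pt "35 0 0 0 0 0 8.56"

```text
time_s: 19.35
eef_pos: [0.5388, 0.1324, 0.2513]
eef_rot: [-0.0, 0.955, 0.298, 0.001]
wrist_force: [0.4, 0.9, -0.2]
grip_width: 0.344
```

Request:
apply_moves --pt "35 0 0 0 0 0 8.56" --pt "35 0 0 0 0 0 8.56" --pt "35 0 0 0 0 0 8.56" --pt "35 0 0 0 0 0 8.56" --pt "35 0 0 0 0 0 8.56"

```text
time_s: 19.85
eef_pos: [0.5388, 0.1324, 0.2513]
eef_rot: [0.0, 0.78, 0.626, 0.001]
wrist_force: [-0.1, 0.4, 0.9]
grip_width: 0.348
```

Request:
apply_moves --pt "35 0 0 0 0 0 8.56" --pt "35 0 0 0 0 0 0" --pt "35 0 0 0 0 0 0" --pt "35 0 0 0 0 0 0"

```text
time_s: 20.25
eef_pos: [0.5385, 0.1315, 0.2509]
eef_rot: [0.0, 0.734, 0.679, 0.0]
wrist_force: [-0.2, 0.1, -1.0]
grip_width: 0.351
```

```bash
python3 -c "
from h import *
s=status.read_state(); print(s['time_s'],s['eef_pos'],s['eef_rot'],s['joint_pos'].round(3))"
```

```text
20.25 [0.53847193 0.13150267 0.25088986] [6.01593972e-05 7.34270480e-01 6.78856989e-01 2.18053852e-04] [ 0.532  0.245 -0.122  0.    -1.203  2.531]
```

Request:
apply_moves --pt "35 0 0.012 0 8.54 -0.66 0" --pt "35 0 0.012 0 8.54 -0.66 0" --pt "35 0.001 0.012 0 8.54 -0.66 0" --pt "35 0.001 0.012 0 8.54 -0.66 0" --pt "35 0.001 0.012 0 8.54 -0.66 0"

```text
time_s: 20.75
eef_pos: [0.5421, 0.1993, 0.261]
eef_rot: [-0.247, 0.692, 0.626, 0.262]
wrist_force: [0.2, -0.8, -0.7]
grip_width: 0.349
```

Request:
apply_moves --pt "35 0.001 0.012 0 8.54 -0.66 0" --pt "35 0.001 0.012 0 8.54 -0.66 0" --pt "35 0 0 0 0 0 0" --pt "35 0 0 0 0 0 0" --pt "35 0 0 0 0 0 0"

```text
time_s: 21.25
eef_pos: [0.5509, 0.2523, 0.3089]
eef_rot: [-0.329, 0.677, 0.574, 0.323]
wrist_force: [-0.4, 0.6, -1.0]
grip_width: 0.35
```

```bash
python3 -c "
from h import *
from scipy.spatial.transform import Rotation as R
s=status.read_state(); print(s['time_s'],s['eef_pos'],s['joint_pos'].round(3)); print(R.from_quat(np.roll(s['eef_rot'],-1)).as_matrix().round(3))"
```

```text
21.25 [0.55091379 0.2523415  0.3088592 ] [ 0.169  0.256  0.037 -0.993 -1.25   3.096]
[[ 0.133  0.989  0.059]
 [ 0.564 -0.124  0.816]
 [ 0.815 -0.075 -0.575]]
```

Request:
apply_moves --pt "35 0 -0.01 0 -8.54 0.66 0" --pt "35 0 -0.01 0 -8.54 0.66 0" --pt "35 0 -0.01 0 -8.54 0.66 0" --pt "35 0 -0.01 0 -8.54 0.66 0" --pt "35 0 -0.01 0 -8.54 0.66 0"

```text
time_s: 21.75
eef_pos: [0.5515, 0.2024, 0.3113]
eef_rot: [-0.073, 0.759, 0.643, 0.073]
wrist_force: [0.1, -0.7, -0.6]
grip_width: 0.346
```

Request:
apply_moves --pt "35 0 0 0 -8.54 0.66 0" --pt "35 0 0 0 0 0 -8.56" --pt "35 0 0 0 0 0 -8.56" --pt "35 0 0 0 0 0 -8.56" --pt "35 0 0 0 0 0 -8.56"

```text
time_s: 22.25
eef_pos: [0.5511, 0.203, 0.3095]
eef_rot: [-0.016, 0.92, 0.39, 0.027]
wrist_force: [0.3, -0.2, 0.4]
grip_width: 0.347
```

Request:
apply_moves --pt "35 0 0 0 0 0 -8.56" --pt "35 0 0 0 0 0 -8.56" --pt "35 0 0 0 0 0 -8.56" --pt "35 0 0 0 0 0 -8.56" --pt "35 0 0 0 0 0 -8.56"

```text
time_s: 22.75
eef_pos: [0.5511, 0.2028, 0.3096]
eef_rot: [-0.005, 0.999, 0.028, 0.032]
wrist_force: [0.3, 0.4, 0.7]
grip_width: 0.351
```

Request:
apply_moves --pt "35 0 0 0 0 0 -8.56" --pt "35 0 0 0 0 0 -8.56" --pt "35 0 0 0 0 0 -8.56" --pt "35 0 0 0 0 0 -8.56" --pt "35 0 0 0 0 0 -8.56"

```text
time_s: 23.25
eef_pos: [0.5511, 0.2029, 0.3096]
eef_rot: [0.007, 0.94, -0.339, 0.032]
wrist_force: [-0.1, 0.5, -0.3]
grip_width: 0.349
```

Request:
apply_moves --pt "35 0 0 0 0 0 -8.56" --pt "35 0 0 0 0 0 -8.56" --pt "35 0 0 0 0 0 -8.56" --pt "35 0 0 0 0 0 -8.56" --pt "35 0 0 0 0 0 -8.56"

```text
time_s: 23.75
eef_pos: [0.5512, 0.2029, 0.3096]
eef_rot: [0.018, 0.752, -0.658, 0.028]
wrist_force: [-0.1, 0.9, 0.4]
grip_width: 0.349
```

Request:
apply_moves --pt "35 0 0 0 0 0 -8.56" --pt "35 0 0 0 0 0 -8.56" --pt "35 0 0 0 0 0 0" --pt "35 0 0 0 0 0 0" --pt "35 0 0 0 0 0 0"

```text
time_s: 24.25
eef_pos: [0.5513, 0.2028, 0.3097]
eef_rot: [-0.021, -0.648, 0.761, -0.024]
wrist_force: [-0.3, -0.6, 0.0]
grip_width: 0.351
```

```bash
cat >> h.py <<'E'
from scipy.spatial.transform import Rotation as R
def tilt_target(phi, magyaw=85.6, camdown=True):
    p=np.radians(phi); a=np.radians(magyaw); X=np.array([np.cos(a),np.sin(a),0]); Z=np.array([0,0,1.])
    zt=np.cos(p)*X-np.sin(p)*Z; xt=np.sin(p)*X+np.cos(p)*Z
    if camdown: xt=-xt
    return np.c_[xt,np.cross(zt,xt),zt]
def st(phi=None):
    s=status.read_state(); M=R.from_quat(np.roll(s['eef_rot'],-1))
    print(s['time_s'],'pos',s['eef_pos'].round(4),'q',s['joint_pos'].round(3),'grip',round(s['grip_width'],3),'F',s['wrist_force'].round(1))
    if phi is not None: print('turn to target deg',np.degrees((R.from_matrix(tilt_target(phi))*M.inv()).as_rotvec()).round(2))
    return s,M
E
python3 -c "
from h import *
st(38)"
```

```text
24.25 pos [0.5513 0.2028 0.3097] q [ 0.655  0.288  0.061  0.052 -1.385 -0.825] grip 0.351 F [-0.3 -0.6  0. ]
turn to target deg [55.36 -6.07  4.58]
```

Request:
apply_moves --pt "35 -0.001 0.003 0 7.91 -0.87 0.65" --pt "35 -0.001 0.003 0 7.91 -0.87 0.65" --pt "35 -0.001 0.003 0 7.91 -0.87 0.65" --pt "35 -0.001 0.003 0 7.91 -0.87 0.65" --pt "35 -0.001 0.003 0 7.91 -0.87 0.65"

```text
time_s: 24.75
eef_pos: [0.5464, 0.218, 0.3113]
eef_rot: [0.231, -0.637, 0.705, 0.211]
wrist_force: [0.4, -1.4, -0.9]
grip_width: 0.349
```

Request:
apply_moves --pt "35 -0.001 0.003 0 7.91 -0.87 0.65" --pt "35 -0.001 0.003 0 7.91 -0.87 0.65" --pt "35 0 0 0 0 0 0" --pt "35 0 0 0 0 0 0" --pt "35 0 0 0 0 0 0"

```text
time_s: 25.25
eef_pos: [0.5445, 0.2242, 0.3105]
eef_rot: [0.321, -0.611, 0.66, 0.297]
wrist_force: [0.5, 1.8, -0.7]
grip_width: 0.35
```

```bash
python3 -c "
from h import *
st(38)"
```

```text
25.25 pos [0.5445 0.2242 0.3105] q [ 0.151  0.233  0.03  -0.933 -1.268  0.023] grip 0.35 F [ 0.5  1.8 -0.7]
turn to target deg [0.07 0.   0.01]
```

Request:
apply_moves --pt "35 0 0 -0.045 0 0 0" --pt "35 0 0 -0.045 0 0 0" --pt "35 0 0 -0.045 0 0 0" --pt "35 0 0 -0.045 0 0 0" --pt "35 0 0 -0.045 0 0 0"

```text
time_s: 25.75
eef_pos: [0.5446, 0.2253, 0.0843]
eef_rot: [0.322, -0.612, 0.659, 0.297]
wrist_force: [1.5, 0.2, -0.3]
grip_width: 0.351
```

Request:
apply_moves --pt "35 0 0 -0.04 0 0 0" --pt "35 0 0 -0.01 0 0 0" --pt "35 0 0 0 0 0 0" --pt "35 0 0 0 0 0 0" --pt "35 0 0 0 0 0 0"

```text
time_s: 26.25
eef_pos: [0.5458, 0.2243, 0.0375]
eef_rot: [0.323, -0.611, 0.659, 0.297]
wrist_force: [-0.2, -0.3, 0.6]
grip_width: 0.353
```

```bash
python3 -c "
from h import *
st(38); r=snap('wrist'); a=cv2.resize(r['color'],(400,300)); b=snap('scene')['color'][140:260,320:480]; b=cv2.resize(b,(400,300),interpolation=3); cv2.imwrite('pics/c9.png',np.hstack([a,b])[:,:,::-1])"
```

```text
26.25 pos [0.5458 0.2243 0.0375] q [ 0.092  0.607 -0.165 -1.151 -1.018  0.596] grip 0.353 F [-0.2 -0.3  0.6]
turn to target deg [-0.06  0.19  0.03]
```

View pics/c9.png

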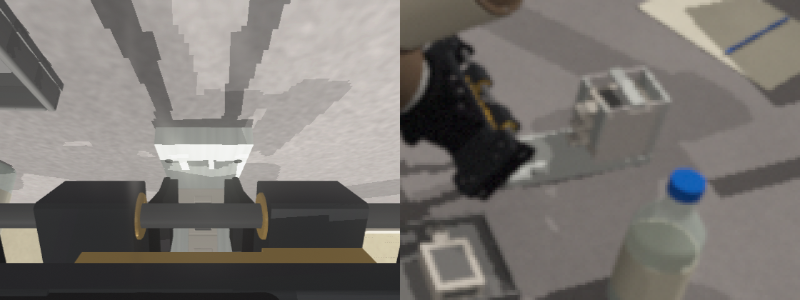

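Request:
apply_moves --pt "35 -0.001 0.01 -0.007 0 0 0" --pt "35 0 0.012 -0.007 0 0 0" --pt "35 0.001 0.012 0 0 0 0" --pt "35 0.001 0.012 0 0 0 0" --pt "35 0 0 0 0 0 0"

```text
time_s: 26.85
eef_pos: [0.5452, 0.2719, 0.0207]
eef_rot: [0.321, -0.61, 0.66, 0.299]
wrist_force: [-0.1, 0.7, 1.3]
grip_width: 0.353
```

Request:
apply_moves --pt "35 0 0 0 0 0 0" --pt "35 0 0 0 0 0 0"

```text
time_s: 27.05
eef_pos: [0.5452, 0.2699, 0.0206]
eef_rot: [0.321, -0.61, 0.66, 0.299]
wrist_force: [-0.1, 0.4, 0.6]
grip_width: 0.349
```

Request:
apply_moves --pt "35 0.002 0.006 0.003 0 0 0" --pt "35 0.001 0.009 0 0 0 0" --pt "35 0.001 0.008 0 0 0 0" --pt "35 0 0 0 0 0 0" --pt "35 0 0 0 0 0 0"

```text
time_s: 27.55
eef_pos: [0.5492, 0.293, 0.0236]
eef_rot: [0.321, -0.61, 0.66, 0.299]
wrist_force: [0.3, -0.0, -0.2]
grip_width: 0.352
```

Request:
apply_moves --pt "35 0 0 0 0 0 0" --pt "35 0 0 0 0 0 0"

```text
time_s: 27.75
eef_pos: [0.5494, 0.2925, 0.0236]
eef_rot: [0.321, -0.61, 0.66, 0.298]
wrist_force: [0.2, -0.2, -0.2]
grip_width: 0.352
```

```bash
python3 -c "
from h import *
st(38)"
```

```text
27.75 pos [0.5494 0.2925 0.0236] q [ 0.203  0.636 -0.144 -1.211 -0.943  0.562] grip 0.352 F [ 0.2 -0.2 -0.2]
turn to target deg [-0.03 -0.13  0.12]
```

Close on the tab.

Request:
apply_moves --pt "0 0 0 0 0 0 0" --pt "0 0 0 0 0 0 0" --pt "0 0 0 0 0 0 0" --pt "0 0 0 0 0 0 0" --pt "0 0 0 0 0 0 0" --newtons 30

```text
time_s: 28.25
eef_pos: [0.5495, 0.2926, 0.0237]
eef_rot: [0.321, -0.61, 0.66, 0.298]
wrist_force: [-0.5, -1.4, 0.7]
grip_width: 0.175
```

Request:
apply_moves --pt "0 -0.0006 -0.008 0 0 0 0" --pt "0 -0.0008 -0.01 0 0 0 0" --pt "0 -0.0008 -0.01 0 0 0 0" --pt "0 -0.0008 -0.01 0 0 0 0" --pt "0 0 0 0 0 0 0"

```text
time_s: 28.75
eef_pos: [0.5465, 0.2527, 0.0237]
eef_rot: [0.321, -0.609, 0.661, 0.298]
wrist_force: [-0.1, -2.7, 1.8]
grip_width: 0.181
```

Request:
apply_moves --pt "0 -0.0008 -0.01 0 0 0 0" --pt "0 -0.0008 -0.01 0 0 0 0" --pt "0 -0.0008 -0.01 0 0 0 0" --pt "0 -0.0008 -0.01 0 0 0 0" --pt "0 -0.0005 -0.008 0 0 0 0"

```text
time_s: 29.25
eef_pos: [0.5428, 0.2056, 0.0237]
eef_rot: [0.321, -0.609, 0.66, 0.298]
wrist_force: [0.3, 1.0, 0.8]
grip_width: 0.176
```

Request:
apply_moves --pt "0 0 0 0 0 0 0" --pt "0 0 0 0 0 0 0"

```text
time_s: 29.45
eef_pos: [0.543, 0.2061, 0.0237]
eef_rot: [0.321, -0.61, 0.66, 0.298]
wrist_force: [0.0, -0.8, -0.1]
grip_width: 0.174
```

```bash
python3 -c "
from h import *
st(38); b=snap('scene')['color'][140:260,320:480]; b=cv2.resize(b,(640,480),interpolation=3); cv2.imwrite('pics/s10.png',b[:,:,::-1])"
```

```text
29.45 pos [0.543  0.2061 0.0237] q [ 0.059  0.63  -0.172 -1.149 -1.027  0.634] grip 0.174 F [ 0.  -0.8 -0.1]
turn to target deg [-0.01 -0.1   0.14]
```

View pics/s10.png

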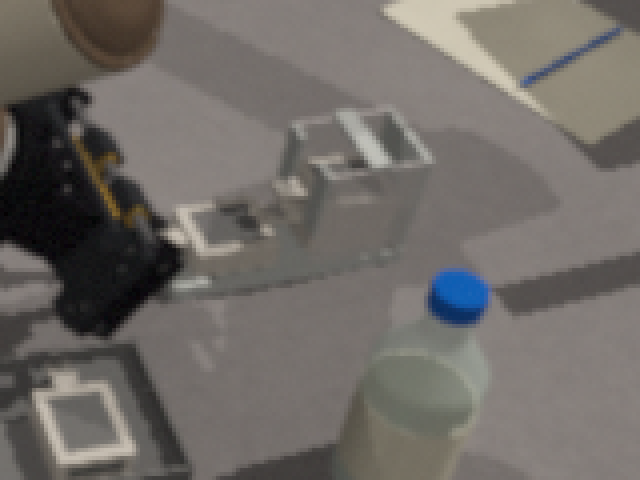

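Request:
apply_moves --pt "40 0 0 0 0 0 0" --pt "40 0 0 0 0 0 0" --pt "40 0 0 0 0 0 0" --pt "40 -0.001 -0.015 0 0 0 0" --pt "40 -0.002 -0.025 0.01 0 0 0"

```text
time_s: 30.0
eef_pos: [0.5386, 0.1669, 0.0327]
eef_rot: [0.32, -0.61, 0.66, 0.3]
wrist_force: [0.4, -0.5, 0.6]
grip_width: 0.395
```

Request:
apply_moves --pt "74 0 0 0.045 0 0 0" --pt "74 0 0 0.045 0 0 0" --pt "74 0 0 0.045 0 0 0" --pt "74 0 0 0 -7.41 0.57 0" --pt "74 0 0 0 -7.41 0.57 0"

```text
time_s: 30.5
eef_pos: [0.5412, 0.1645, 0.1709]
eef_rot: [0.234, -0.643, 0.698, 0.214]
wrist_force: [-0.1, -0.1, -1.6]
grip_width: 0.715
```

Request:
apply_moves --pt "74 0 0 0 -7.41 0.57 0" --pt "74 0 0 0 -7.41 0.57 0" --pt "74 0 0 0 -7.41 0.57 0" --pt "74 0 0 0 -7.41 0.57 0" --pt "74 0 0 0 -7.41 0.57 0"

```text
time_s: 31.0
eef_pos: [0.5399, 0.1663, 0.1698]
eef_rot: [-0.001, -0.678, 0.735, -0.003]
wrist_force: [-0.8, -0.4, -0.3]
grip_width: 0.742
```

Request:
apply_moves --pt "74 0 0 0 0 0 0" --pt "74 0 0 0 0 0 0" --pt "74 0 0 0 0 0 0"

```text
time_s: 31.3
eef_pos: [0.5397, 0.1658, 0.1686]
eef_rot: [0.0, -0.678, 0.735, 0.001]
wrist_force: [-1.3, -0.9, 0.5]
grip_width: 0.743
```

```bash
cat >> h.py <<'E'
def zyaw(y):
    a=np.radians(y); x=np.array([np.cos(a),np.sin(a),0]); z=np.array([0,0,-1.]); return np.c_[x,np.cross(z,x),z]
def tovert(M,y): print('turn to vertical xyaw',y,np.degrees((R.from_matrix(zyaw(y))*M.inv()).as_rotvec()).round(2))
def apron():
    r=snap('wrist'); 
    for p in panels(r,.034,300):
        if p[4]>.02: print(*p)
E
python3 -c "
from h import *
s,M=st(); tovert(M,-94.4); apron()"
```

```text
31.3 pos [0.5397 0.1658 0.1686] q [ 0.584  0.328 -0.221 -0.002 -1.021 -0.665] grip 0.743 F [-1.3 -0.9  0.5]
turn to vertical xyaw -94.4 [-0.07 -0.02  0.25]
[108.  115.4] [0.6677 0.0856] [np.float64(0.0368), np.float64(0.0469)] -6.8 0.0266
```

Request:
apply_moves --pt "74 0.003 0.04 -0.02 0 0 0" --pt "74 0.003 0.04 -0.03 0 0 0" --pt "74 0 0 -0.03 0 0 0" --pt "74 0 0 -0.02 0 0 0" --pt "74 0 0 0 0 0 0"

```text
time_s: 31.85
eef_pos: [0.5442, 0.2445, 0.0657]
eef_rot: [-0.003, -0.678, 0.735, 0.001]
wrist_force: [0.1, 0.5, -0.1]
grip_width: 0.743
```

Request:
apply_moves --pt "74 0 0 0 0 0 0" --pt "74 0 0 0 0 0 0"

```text
time_s: 32.05
eef_pos: [0.5471, 0.2466, 0.0706]
eef_rot: [0.002, -0.678, 0.735, -0.0]
wrist_force: [0.3, -0.8, -0.0]
grip_width: 0.738
```

```bash
python3 -c "
from h import *
s,M=st(); r=snap('wrist'); cv2.imwrite('pics/w11.png',cv2.resize(r['color'][60:300,150:420],None,fx=2,fy=2)[:,:,::-1])"
```

```text
32.05 pos [0.5471 0.2466 0.0706] q [ 0.693  0.487 -0.248  0.    -0.832 -0.774] grip 0.738 F [ 0.3 -0.8 -0. ]
```

View pics/w11.png

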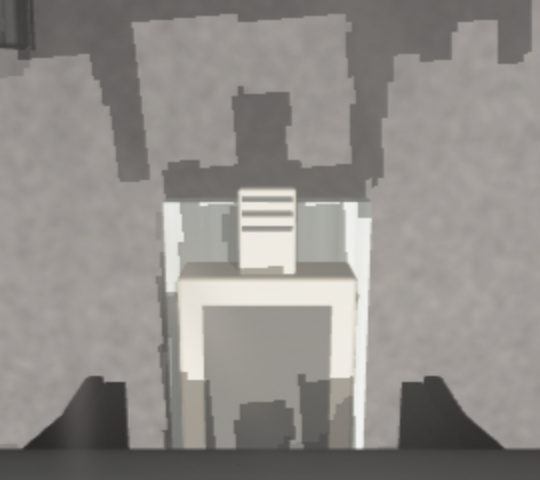

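Request:
apply_moves --pt "74 0 0 -0.02 0 0 0" --pt "74 0 0 -0.018 0 0 0" --pt "74 0 0 -0.01 0 0 0" --pt "74 0 0 0 0 0 0" --pt "74 0 0 0 0 0 0"

```text
time_s: 32.6
eef_pos: [0.5464, 0.247, 0.0217]
eef_rot: [0.001, -0.678, 0.735, -0.0]
wrist_force: [-0.8, 0.4, 0.0]
grip_width: 0.741
```

Request:
apply_moves --pt "0 0 0 0 0 0 0" --pt "0 0 0 0 0 0 0" --pt "0 0 0 0 0 0 0" --pt "0 0 0 0 0 0 0" --pt "0 0 0 0 0 0 0"

```text
time_s: 33.1
eef_pos: [0.5461, 0.247, 0.0215]
eef_rot: [0.001, -0.679, 0.735, -0.0]
wrist_force: [-1.8, 0.0, 4.4]
grip_width: 0.571
```

```bash
python3 -c "
from h import *
s,M=st(); tovert(M,-94.4)"
```

```text
33.1 pos [0.5461 0.247  0.0215] q [ 0.695  0.551 -0.289  0.    -0.73  -0.774] grip 0.571 F [-1.8  0.   4.4]
turn to vertical xyaw -94.4 [-0.04  0.07  0.15]
```

Request:
apply_moves --pt "0 0 -0.002 0.015 0 0 0" --pt "0 0 -0.003 0.03 0 0 0" --pt "0 0 -0.003 0.04 0 0 0" --pt "0 0 0 0.01 0 0 0" --pt "0 0 0 0 0 0 0"

```text
time_s: 33.6
eef_pos: [0.5465, 0.2393, 0.1175]
eef_rot: [0.002, -0.678, 0.735, -0.0]
wrist_force: [0.4, -0.7, -0.8]
grip_width: 0.567
```

Request:
apply_moves --pt "0 -0.0066 -0.032 0 0 0 -7.94" --pt "0 -0.0066 -0.032 0 0 0 -7.94" --pt "0 -0.0066 -0.032 0 0 0 -7.94" --pt "0 -0.0066 -0.032 0 0 0 -7.94" --pt "0 -0.0066 -0.032 0 0 0 -7.94"

```text
time_s: 34.1
eef_pos: [0.5109, 0.0771, 0.1136]
eef_rot: [-0.002, -0.386, 0.923, 0.0]
wrist_force: [0.3, -0.3, -0.3]
grip_width: 0.578
```

Request:
apply_moves --pt "0 -0.0066 -0.032 0 0 0 -7.94" --pt "0 -0.0066 -0.032 0 0 0 -7.94" --pt "0 -0.0066 -0.032 0 0 0 -7.94" --pt "0 -0.0066 -0.032 0 0 0 -7.94" --pt "0 -0.0066 -0.032 0 0 0 -7.94"

```text
time_s: 34.6
eef_pos: [0.4779, -0.0825, 0.1138]
eef_rot: [-0.002, -0.05, 0.999, 0.0]
wrist_force: [0.6, 0.5, -0.7]
grip_width: 0.571
```

Request:
apply_moves --pt "0 -0.0066 -0.032 0 0 0 -7.94" --pt "0 -0.0066 -0.031 0 0 0 -7.94" --pt "0 0 0 0 0 0 0" --pt "0 0 0 0 0 0 0" --pt "0 0 0 0 0 0 0"

```text
time_s: 35.1
eef_pos: [0.4661, -0.1438, 0.1148]
eef_rot: [-0.001, 0.085, 0.996, -0.0]
wrist_force: [-0.0, -0.4, -0.9]
grip_width: 0.574
```

```bash
cat >> h.py <<'E'
def held():
    "tab edges of the held cassette in the wrist view -> box centre in world, given the tool stands vertical"
    s,M=st(); r=snap('wrist'); c=cloud(r); g=r['color'].mean(2); A=M.as_matrix()
    p=(c-s['eef_pos'])@A   # tool frame
    m=(r['z_map']>0)&(abs(p[...,1])<.010)&(p[...,0]>.02)&(p[...,0]<.08)&(p[...,2]>-.02)&(p[...,2]<.012)&(g>120)
    q=p[m]; print('tab n',len(q),'tool x',np.percentile(q[:,0],[2,98]).round(4),'tool y',np.percentile(q[:,1],[3,97]).round(4),'z',np.median(q[:,2]).round(4))
E
python3 -c "
from h import *
held(); s=status.read_state(); M=R.from_quat(np.roll(s['eef_rot'],-1)); tovert(M,-189.7)"
```

```text
35.1 pos [ 0.4661 -0.1438  0.1148] q [ 0.035  0.268 -0.471 -0.    -0.834 -1.776] grip 0.574 F [-0.  -0.4 -0.9]
tab n 3001 tool x [0.0206 0.0502] tool y [-0.0086  0.0086] z -0.0101
turn to vertical xyaw -189.7 [-0.   -0.06  0.05]
```

Request:
apply_moves --pt "0 0 0 -0.03 0 0 0" --pt "0 0 0 -0.03 0 0 0" --pt "0 0 0 -0.02 0 0 0" --pt "0 0 0 -0.008 0 0 0" --pt "0 0 0 0 0 0 0"

```text
time_s: 35.65
eef_pos: [0.4661, -0.1437, 0.0268]
eef_rot: [-0.001, 0.085, 0.996, -0.0]
wrist_force: [-0.2, 0.3, -0.1]
grip_width: 0.57
```

Request:
apply_moves --pt "0 0 0 0 0 0 0" --pt "0 0 0 -0.003 0 0 0" --pt "0 0 0 0 0 0 0"

```text
time_s: 35.95
eef_pos: [0.467, -0.1442, 0.0254]
eef_rot: [0.001, 0.086, 0.996, 0.0]
wrist_force: [-0.6, -0.3, -0.2]
grip_width: 0.569
```

```bash
python3 -c "
from h import *
s,M=st()"
```

```text
35.95 pos [ 0.467  -0.1442  0.0254] q [ 0.034  0.406 -0.564  0.    -0.599 -1.776] grip 0.569 F [-0.6 -0.3 -0.2]
```

Request:
apply_moves --pt "0 0 0 -0.003 0 0 0" --pt "0 0 0 0 0 0 0" --pt "0 0 0 0 0 0 0"

```text
time_s: 36.25
eef_pos: [0.4665, -0.1444, 0.0218]
eef_rot: [0.0, 0.086, 0.996, -0.0]
wrist_force: [-0.7, -0.8, -0.3]
grip_width: 0.573
```

Request:
apply_moves --pt "0 0 0 -0.0015 0 0 0" --pt "0 0 0 0 0 0 0" --pt "74 0 0 0 0 0 0" --pt "74 0 0 0 0 0 0" --pt "74 0 0 0 0 0 0"

```text
time_s: 36.75
eef_pos: [0.4667, -0.1443, 0.0204]
eef_rot: [0.0, 0.086, 0.996, -0.0]
wrist_force: [-0.2, -0.0, 0.3]
grip_width: 0.713
```

Request:
apply_moves --pt "74 0 0 0.015 0 0 0" --pt "74 0 0 0.04 0 0 0" --pt "74 0 0 0.05 0 0 0" --pt "74 0 0.03 0.03 0 0 7.94" --pt "74 0.0066 0.032 0.03 0 0 7.94"

```text
time_s: 37.25
eef_pos: [0.4725, -0.0822, 0.1872]
eef_rot: [0.001, -0.054, 0.999, 0.0]
wrist_force: [0.9, -0.1, -0.8]
grip_width: 0.746
```

Request:
apply_moves --pt "74 0.0066 0.032 0.02 0 0 7.94" --pt "74 0.0066 0.032 0 0 0 7.94" --pt "74 0 0.01 0 0 0 7.94" --pt "74 0 0 0 0 0 0" --pt "74 0 0 0 0 0 0"

```text
time_s: 37.75
eef_pos: [0.486, -0.0085, 0.2051]
eef_rot: [-0.0, -0.256, 0.967, -0.0]
wrist_force: [-0.2, -0.4, 0.1]
grip_width: 0.742
```

```bash
python3 -c "
from h import *
s,M=st(); r=snap('wrist'); 
for p in panels(r,.032,300): print(*p)
for p in panels(snap('top'),.032,60): print('top',*p)"
```

```text
37.75 pos [ 0.486  -0.0085  0.2051] q [ 0.318  0.163 -0.349  0.    -1.06  -1.37 ] grip 0.742 F [-0.2 -0.4  0.1]
[306.4 234.3] [0.5093 0.0317] [np.float64(0.045), np.float64(0.0863)] -48.2 0.0102
[271.3 190.8] [ 0.4892 -0.0182] [np.float64(0.0181), np.float64(0.0665)] -15.2 0.0102
[235.  161.1] [ 0.4818 -0.0597] [np.float64(0.0546), np.float64(0.066)] -11.6 0.0103
[199.  131.7] [ 0.4746 -0.0998] [np.float64(0.0179), np.float64(0.0659)] -10.6 0.0102
```

```bash
cat >> h.py <<'E'
B={'L':(.498,.0216),'M':(.4838,-.0612),'R':(.4696,-.144)}
def bays(names='LMR', r=None):
    r=r if r is not None else snap('wrist'); c=cloud(r); a=np.radians(-9.7); X=np.array([np.cos(a),np.sin(a)]);Y=np.array([-X[1],X[0]])
    for n in names:
        d=c[...,:2]-B[n]; s=d@X; t=d@Y; z=c[...,2]
        m=(abs(s)<.045)&(abs(t)<.036)&(z>.027)&(z<.037)&(r['z_map']>0)
        if m.sum()<80: print(n,'none',m.sum()); continue
        m2=m&(s>-.036)
        rc=cv2.minAreaRect(np.c_[s[m2],t[m2]].astype(np.float32))
        A=np.c_[s[m],t[m],np.ones(m.sum())]; k=np.linalg.lstsq(A,z[m],rcond=None)[0]
        print(n,m.sum(),'rect in bay axes',np.round(rc[0],4),np.round(rc[1],4),round(rc[2],1),'z',np.median(z[m]).round(4),'slope deg',np.degrees(k[:2]).round(1))
E
python3 -c "
from h import *
bays('R',load('wrist')); bays('R',load('top'))"
```

```text
R 4593 rect in bay axes [ 0.0045 -0.001 ] [0.0501 0.081 ] 89.7 z 0.0323 slope deg [ 1.3 -0.4]
R 406 rect in bay axes [ 0.0048 -0.0004] [0.0501 0.0803] 89.6 z 0.0315 slope deg [1.2 0.6]
```

Request:
apply_moves --pt "74 0.0083 0.0298 0.006 0 0 7.99" --pt "74 0.0083 0.0298 0.006 0 0 7.99" --pt "74 0.0083 0.0298 0.006 0 0 7.99" --pt "74 0.0083 0.0298 0.006 0 0 7.99" --pt "74 0.0083 0.0298 0.006 0 0 7.99"

```text
time_s: 38.35
eef_pos: [0.5282, 0.1408, 0.2354]
eef_rot: [-0.0, -0.573, 0.819, -0.0]
wrist_force: [-0.5, -0.5, 0.6]
grip_width: 0.742
```

Request:
apply_moves --pt "35 0.0083 0.0298 0.006 0 0 7.99" --pt "35 0.0083 0.0298 0.006 0 0 7.99" --pt "35 0 0 0 7.41 -0.57 0" --pt "35 0 0 0 7.41 -0.57 0" --pt "35 0 0 0 7.41 -0.57 0"

```text
time_s: 38.85
eef_pos: [0.5447, 0.2003, 0.2475]
eef_rot: [0.144, -0.667, 0.719, 0.132]
wrist_force: [-0.0, -0.6, 0.2]
grip_width: 0.394
```

Request:
apply_moves --pt "35 0 0 0 7.41 -0.57 0" --pt "35 0 0 0 7.41 -0.57 0" --pt "35 0 0 0 7.41 -0.57 0" --pt "35 0 0 0 7.41 -0.57 0" --pt "35 0 0 0 0 0 0"

```text
time_s: 39.35
eef_pos: [0.5448, 0.1963, 0.2442]
eef_rot: [0.321, -0.608, 0.662, 0.299]
wrist_force: [0.1, -0.7, -0.5]
grip_width: 0.348
```

Request:
apply_moves --pt "35 0 0 0 0 0 0" --pt "35 0 0 0 0 0 0"

```text
time_s: 39.55
eef_pos: [0.5447, 0.2004, 0.2479]
eef_rot: [0.322, -0.612, 0.658, 0.297]
wrist_force: [0.6, 0.1, 0.7]
grip_width: 0.351
```

```bash
python3 -c "
from h import *
s,M=st(38); 
a=np.radians(85.6); X=np.array([np.cos(a),np.sin(a)]); Y=np.array([-X[1],X[0]]); O=np.array([.542,.202])
c=cloud(snap('top')); s=(c[...,:2]-O)@X; t=(c[...,:2]-O)@Y; z=c[...,2]
m=(z>.05)&(z<.056)&(abs(t)<.02)&(s>.06)&(s<.12); print(m.sum(), s[m].min() if m.sum() else None, np.percentile(z[(abs(t)<.02)&(abs(s-.134)<.02)],[10,50,90]))"
```

```text
39.55 pos [0.5447 0.2004 0.2479] q [ 0.097  0.297 -0.041 -0.966 -1.231  0.176] grip 0.351 F [0.6 0.1 0.7]
turn to target deg [ 0.07  0.21 -0.14]
87 0.07893684805656209 [0.05322083 0.05764648 0.09765814]
```

Request:
apply_moves --pt "35 0 0.005 -0.045 0 0 0" --pt "35 0 0.005 -0.045 0 0 0" --pt "35 0 0.005 -0.045 0 0 0" --pt "35 0 0.005 -0.045 0 0 0" --pt "35 0 0.005 -0.03 0 0 0"

```text
time_s: 40.1
eef_pos: [0.5432, 0.2267, 0.0349]
eef_rot: [0.321, -0.613, 0.658, 0.298]
wrist_force: [-0.4, -0.4, -0.2]
grip_width: 0.351
```

Request:
apply_moves --pt "35 0 0 -0.005 0 0 0" --pt "35 0 0 0 0 0 0" --pt "35 0 0 0 0 0 0" --pt "35 0 0 0 0 0 0"

```text
time_s: 40.5
eef_pos: [0.5456, 0.2255, 0.0347]
eef_rot: [0.324, -0.613, 0.657, 0.296]
wrist_force: [0.1, -0.3, -0.9]
grip_width: 0.355
```

```bash
python3 -c "
from h import *
s,M=st(38)"
```

```text
40.5 pos [0.5456 0.2255 0.0347] q [ 0.094  0.612 -0.165 -1.155 -1.015  0.606] grip 0.355 F [ 0.1 -0.3 -0.9]
turn to target deg [-0.04  0.42 -0.15]
```

Request:
apply_moves --pt "35 0 0.012 -0.008 0 0 0" --pt "35 0 0.012 0 0 0 0" --pt "35 0.001 0.012 0 0 0 0" --pt "35 0.001 0.008 0 0 0 0" --pt "35 0 0 0 0 0 0"

```text
time_s: 41.0
eef_pos: [0.5463, 0.2709, 0.0245]
eef_rot: [0.322, -0.612, 0.658, 0.298]
wrist_force: [-0.1, 0.1, -0.3]
grip_width: 0.35
```

Request:
apply_moves --pt "35 0 0 0 0 0 0" --pt "35 0 0 0 0 0 0"

```text
time_s: 41.2
eef_pos: [0.5464, 0.269, 0.0242]
eef_rot: [0.322, -0.612, 0.658, 0.297]
wrist_force: [0.0, 0.1, -0.7]
grip_width: 0.35
```

Request:
apply_moves --pt "35 0.001 0.008 -0.0005 0 0 0" --pt "35 0.001 0.008 0 0 0 0" --pt "35 0.001 0.0075 0 0 0 0" --pt "35 0 0 0 0 0 0" --pt "35 0 0 0 0 0 0"

```text
time_s: 41.7
eef_pos: [0.5493, 0.2931, 0.0237]
eef_rot: [0.322, -0.612, 0.658, 0.298]
wrist_force: [-0.9, -0.4, 0.3]
grip_width: 0.346
```

Request:
apply_moves --pt "0 0 0 0 0 0 0" --pt "0 0 0 0 0 0 0" --pt "0 0 0 0 0 0 0" --pt "0 0 0 0 0 0 0" --pt "0 0 0 0 0 0 0" --newtons 30

```text
time_s: 42.2
eef_pos: [0.5494, 0.2925, 0.0237]
eef_rot: [0.322, -0.612, 0.658, 0.297]
wrist_force: [-0.0, -0.0, 0.8]
grip_width: 0.177
```

```bash
python3 -c "
from h import *
s,M=st(38)"
```

```text
42.2 pos [0.5494 0.2925 0.0237] q [ 0.203  0.636 -0.143 -1.211 -0.943  0.568] grip 0.177 F [-0.  -0.   0.8]
turn to target deg [-0.01  0.15 -0.11]
```

Pull, then release and retreat only if the tab stayed gripped.

Request:
apply_moves --pt "0 -0.0006 -0.008 0 0 0 0" --pt "0 -0.0008 -0.01 0 0 0 0" --pt "0 -0.0008 -0.01 0 0 0 0" --pt "0 -0.0008 -0.01 0 0 0 0" --pt "0 0 0 0 0 0 0"

```text
time_s: 42.7
eef_pos: [0.5466, 0.2529, 0.0237]
eef_rot: [0.322, -0.611, 0.659, 0.297]
wrist_force: [-0.5, -0.5, 0.4]
grip_width: 0.178
```

Request:
apply_moves --pt "0 -0.0008 -0.01 0 0 0 0" --pt "0 -0.0008 -0.01 0 0 0 0" --pt "0 -0.0008 -0.01 0 0 0 0" --pt "0 -0.0008 -0.01 0 0 0 0" --pt "0 -0.0005 -0.008 0 0 0 0"

```text
time_s: 43.2
eef_pos: [0.5427, 0.2057, 0.0237]
eef_rot: [0.322, -0.612, 0.659, 0.297]
wrist_force: [-0.2, 0.2, 0.1]
grip_width: 0.181
```

Request:
apply_moves --pt "0 0 0 0 0 0 0" --pt "0 0 0 0 0 0 0"

```text
time_s: 43.4
eef_pos: [0.543, 0.2064, 0.0238]
eef_rot: [0.322, -0.611, 0.659, 0.297]
wrist_force: [0.4, 0.2, 0.1]
grip_width: 0.178
```

```bash
cat >> h.py <<'E'
def apron2(cam='scene'):
    r=snap(cam); a=np.radians(85.6); X=np.array([np.cos(a),np.sin(a)]); Y=np.array([-X[1],X[0]]); O=np.array([.542,.202])
    c=cloud(r); s=(c[...,:2]-O)@X; t=(c[...,:2]-O)@Y; z=c[...,2]
    m=(z>.031)&(z<.037)&(abs(t)<.03)&(s>-.01)&(s<.09); print(cam,'box top n',m.sum(),'s',np.percentile(s[m],[3,97]).round(4) if m.sum() else '','t',np.percentile(t[m],[3,97]).round(4) if m.sum() else '')
    m=(abs(t)<.02)&(abs(s-.134)<.02); print('stack z',np.percentile(z[m],[10,50]).round(4))
E
python3 -c "
from h import *
s,M=st(38); apron2(); apron2('top')"
```

```text
43.4 pos [0.543  0.2064 0.0238] q [ 0.059  0.63  -0.172 -1.149 -1.027  0.64 ] grip 0.178 F [0.4 0.2 0.1]
turn to target deg [-0.01  0.17 -0.07]
scene box top n 274 s [0.0021 0.0758] t [-0.0261  0.0197]
stack z [0.092  0.0943]
top box top n 362 s [-0.0003  0.0768] t [-0.0214  0.0254]
stack z [0.0316 0.0362]
```

Request:
apply_moves --pt "40 0 0 0 0 0 0" --pt "40 0 0 0 0 0 0" --pt "40 0 0 0 0 0 0" --pt "40 -0.001 -0.015 0 0 0 0" --pt "40 -0.002 -0.025 0.01 0 0 0"

```text
time_s: 44.0
eef_pos: [0.5386, 0.1668, 0.0328]
eef_rot: [0.321, -0.612, 0.658, 0.299]
wrist_force: [0.9, -0.5, 0.3]
grip_width: 0.394
```

Request:
apply_moves --pt "74 0 0 0.045 0 0 0" --pt "74 0 0 0.045 0 0 0" --pt "74 0 0 0.045 0 0 0" --pt "74 0 0 0 -7.41 0.57 0" --pt "74 0 0 0 -7.41 0.57 0"

```text
time_s: 44.5
eef_pos: [0.5412, 0.1644, 0.1709]
eef_rot: [0.235, -0.645, 0.696, 0.213]
wrist_force: [0.5, -0.4, -1.2]
grip_width: 0.719
```

Request:
apply_moves --pt "74 0 0 0 -7.41 0.57 0" --pt "74 0 0 0 -7.41 0.57 0" --pt "74 0 0 0 -7.41 0.57 0" --pt "74 0 0 0 -7.41 0.57 0" --pt "74 0 0 0 -7.41 0.57 0"

```text
time_s: 45.0
eef_pos: [0.5399, 0.1662, 0.1699]
eef_rot: [-0.001, -0.681, 0.733, -0.003]
wrist_force: [-0.1, -1.0, -0.6]
grip_width: 0.742
```

Request:
apply_moves --pt "74 0.003 0.04 -0.02 0 0 0" --pt "74 0.003 0.04 -0.03 0 0 0" --pt "74 0 0 -0.03 0 0 0" --pt "74 0 0 -0.02 0 0 0" --pt "74 0 0 0 0 0 0"

```text
time_s: 45.5
eef_pos: [0.5437, 0.2447, 0.0654]
eef_rot: [-0.004, -0.68, 0.733, 0.0]
wrist_force: [-0.0, 0.1, -0.0]
grip_width: 0.737
```

Request:
apply_moves --pt "74 0 0 0 0 0 0" --pt "74 0 0 0 0 0 0" --pt "74 0 0 0 0 0 0"

```text
time_s: 45.8
eef_pos: [0.5467, 0.2468, 0.0705]
eef_rot: [0.002, -0.68, 0.733, -0.0]
wrist_force: [0.0, -0.6, -0.2]
grip_width: 0.741
```

```bash
python3 -c "
from h import *
s,M=st(); tovert(M,-94.4); apron2('wrist')"
```

```text
45.8 pos [0.5467 0.2468 0.0705] q [ 0.694  0.487 -0.248  0.    -0.832 -0.768] grip 0.741 F [ 0.  -0.6 -0.2]
turn to vertical xyaw -94.4 [-0.11  0.15 -0.16]
wrist box top n 9160 s [-0.0029  0.068 ] t [-0.0233  0.023 ]
stack z [0.0337 0.0345]
```

Request:
apply_moves --pt "74 0 0 -0.02 0 0 0" --pt "74 0 0 -0.018 0 0 0" --pt "74 0 0 -0.01 0 0 0" --pt "74 0 0 0 0 0 0" --pt "74 0 0 0 0 0 0"

```text
time_s: 46.35
eef_pos: [0.5463, 0.2469, 0.0215]
eef_rot: [0.001, -0.681, 0.733, -0.0]
wrist_force: [-0.5, 0.5, 0.7]
grip_width: 0.739
```

Request:
apply_moves --pt "0 0 0 0 0 0 0" --pt "0 0 0 0 0 0 0" --pt "0 0 0 0 0 0 0" --pt "0 0 0 0 0 0 0" --pt "0 0 0 0 0 0 0"

```text
time_s: 46.85
eef_pos: [0.5461, 0.247, 0.0216]
eef_rot: [0.001, -0.681, 0.733, -0.0]
wrist_force: [-0.9, -0.4, 4.4]
grip_width: 0.574
```

Request:
apply_moves --pt "0 0 -0.002 0.015 0 0 0" --pt "0 0 -0.003 0.03 0 0 0" --pt "0 0 -0.003 0.04 0 0 0" --pt "0 0 0 0.01 0 0 0" --pt "0 0 0 0 0 0 0"

```text
time_s: 47.35
eef_pos: [0.5465, 0.2393, 0.1176]
eef_rot: [0.002, -0.681, 0.733, -0.0]
wrist_force: [0.8, -0.2, -1.2]
grip_width: 0.57
```

Request:
apply_moves --pt "0 -0.0055 -0.025 0 0 0 -7.94" --pt "0 -0.0055 -0.025 0 0 0 -7.94" --pt "0 -0.0055 -0.025 0 0 0 -7.94" --pt "0 -0.0055 -0.025 0 0 0 -7.94" --pt "0 -0.0055 -0.025 0 0 0 -7.94"

```text
time_s: 47.85
eef_pos: [0.5165, 0.1123, 0.1135]
eef_rot: [-0.002, -0.389, 0.921, 0.0]
wrist_force: [0.5, -0.5, -0.2]
grip_width: 0.574
```

Request:
apply_moves --pt "0 -0.0055 -0.025 0 0 0 -7.94" --pt "0 -0.0055 -0.025 0 0 0 -7.94" --pt "0 -0.0055 -0.025 0 0 0 -7.94" --pt "0 -0.0055 -0.025 0 0 0 -7.94" --pt "0 -0.0055 -0.025 0 0 0 -7.94"

```text
time_s: 48.35
eef_pos: [0.4889, -0.0125, 0.1137]
eef_rot: [-0.002, -0.053, 0.999, -0.0]
wrist_force: [1.0, -0.9, -0.9]
grip_width: 0.577
```

Request:
apply_moves --pt "0 -0.0055 -0.025 0 0 0 -7.94" --pt "0 -0.0055 -0.025 0 0 0 -7.94" --pt "0 0 0 0 0 0 0" --pt "0 0 0 0 0 0 0" --pt "0 0 0 0 0 0 0"

```text
time_s: 48.85
eef_pos: [0.4795, -0.0608, 0.115]
eef_rot: [-0.001, 0.082, 0.997, -0.0]
wrist_force: [0.1, 0.2, -1.0]
grip_width: 0.569
```

```bash
python3 -c "
from h import *
held(); s=status.read_state(); M=R.from_quat(np.roll(s['eef_rot'],-1)); tovert(M,-189.7)"
```

```text
48.85 pos [ 0.4795 -0.0608  0.115 ] q [ 0.211  0.261 -0.481 -0.    -0.83  -1.946] grip 0.569 F [ 0.1  0.2 -1. ]
tab n 3213 tool x [0.0232 0.0543] tool y [-0.0086  0.0086] z -0.0101
turn to vertical xyaw -189.7 [ 0.01 -0.05 -0.31]
```

Request:
apply_moves --pt "0 0.0035 -0.0005 -0.03 0 0 -0.3" --pt "0 0 0 -0.03 0 0 0" --pt "0 0 0 -0.02 0 0 0" --pt "0 0 0 -0.008 0 0 0" --pt "0 0 0 0 0 0 0"

```text
time_s: 49.4
eef_pos: [0.4828, -0.0613, 0.0269]
eef_rot: [-0.001, 0.085, 0.996, -0.0]
wrist_force: [-0.7, -0.2, -0.1]
grip_width: 0.567
```

Request:
apply_moves --pt "0 0 0 0 0 0 0" --pt "0 0 0 -0.003 0 0 0" --pt "0 0 0 0 0 0 0" --pt "0 0 0 0 0 0 0"

```text
time_s: 49.8
eef_pos: [0.4836, -0.0617, 0.0254]
eef_rot: [0.001, 0.085, 0.996, 0.0]
wrist_force: [0.4, 0.1, -0.8]
grip_width: 0.571
```

```bash
python3 -c "
from h import *
held()"
```

```text
49.8 pos [ 0.4836 -0.0617  0.0254] q [ 0.207  0.404 -0.567  0.    -0.598 -1.949] grip 0.571 F [ 0.4  0.1 -0.8]
tab n 3252 tool x [0.0231 0.0543] tool y [-0.0087  0.009 ] z -0.0102
```

Request:
apply_moves --pt "0 0 0.0005 -0.003 0 0 0" --pt "0 0 0 0 0 0 0" --pt "0 0 0 -0.0015 0 0 0" --pt "0 0 0 0 0 0 0" --pt "74 0 0 0 0 0 0"

```text
time_s: 50.35
eef_pos: [0.4833, -0.0613, 0.0203]
eef_rot: [0.0, 0.085, 0.996, -0.0]
wrist_force: [-0.5, 0.0, -0.2]
grip_width: 0.607
```

Request:
apply_moves --pt "74 0 0 0 0 0 0" --pt "74 0 0 0 0 0 0" --pt "74 0 0 0.015 0 0 0" --pt "74 0 0 0.04 0 0 0" --pt "74 0 0 0.05 0 0 0"

```text
time_s: 50.85
eef_pos: [0.4816, -0.0615, 0.1249]
eef_rot: [-0.003, 0.085, 0.996, -0.001]
wrist_force: [1.2, -0.1, 0.1]
grip_width: 0.738
```

Request:
apply_moves --pt "74 0 0.03 0.03 0 0 7.94" --pt "74 0.006 0.032 0.03 0 0 7.94" --pt "74 0.006 0.032 0.02 0 0 7.94" --pt "74 0.006 0.032 0 0 0 7.94" --pt "74 0 0 0 0 0 7.94"

```text
time_s: 51.35
eef_pos: [0.5024, 0.0678, 0.2064]
eef_rot: [0.002, -0.263, 0.965, 0.0]
wrist_force: [-0.3, -0.1, -0.0]
grip_width: 0.741
```

Request:
apply_moves --pt "74 0 0 0 0 0 0" --pt "74 0 0 0 0 0 0"

```text
time_s: 51.55
eef_pos: [0.5009, 0.0645, 0.2051]
eef_rot: [-0.0, -0.257, 0.967, -0.0]
wrist_force: [-0.3, -0.7, -1.1]
grip_width: 0.739
```

```bash
sed -i 's/(z>.027)&(z<.037)/(z>.030)\&(z<.036)/; s/(abs(s)<.045)&(abs(t)<.036)/(abs(s)<.040)\&(abs(t)<.036)/' h.py; python3 -c "
from h import *
s,M=st(); tovert(M,-94.4); bays('MR'); bays('MR',snap('top'))"
```

```text
51.55 pos [0.5009 0.0645 0.2051] q [ 0.45   0.195 -0.307  0.    -1.069 -1.502] grip 0.739 F [-0.3 -0.7 -1.1]
turn to vertical xyaw -94.4 [ 2.000e-02 -1.000e-02  5.587e+01]
M 4147 rect in bay axes [-0.0035 -0.0005] [0.0504 0.0645] 89.9 z 0.0324 slope deg [ 0.1 -0. ]
R 4603 rect in bay axes [-0.0027 -0.0008] [0.0509 0.0664] 89.8 z 0.0324 slope deg [ 0.1 -0.2]
M 282 rect in bay axes [-0.0047 -0.0002] [0.0492 0.0612] 89.8 z 0.0323 slope deg [-0.4  0.4]
R 282 rect in bay axes [-0.0035 -0.0003] [0.0494 0.0625] 89.4 z 0.0321 slope deg [ 0.4 -0.4]
```

Request:
apply_moves --pt "74 0.0062 0.0194 0.006 0 0 7.99" --pt "74 0.0062 0.0194 0.006 0 0 7.99" --pt "74 0.0062 0.0194 0.006 0 0 7.99" --pt "74 0.0062 0.0194 0.006 0 0 7.99" --pt "74 0.0062 0.0194 0.006 0 0 7.99"

```text
time_s: 52.15
eef_pos: [0.5324, 0.1617, 0.2354]
eef_rot: [-0.0, -0.574, 0.819, 0.0]
wrist_force: [-0.3, -1.0, -0.0]
grip_width: 0.74
```

Request:
apply_moves --pt "35 0.0062 0.0194 0.006 0 0 7.99" --pt "35 0.0062 0.0194 0.006 0 0 7.99" --pt "35 0 0 0 7.41 -0.57 0" --pt "35 0 0 0 7.41 -0.57 0" --pt "35 0 0 0 7.41 -0.57 0"

```text
time_s: 52.65
eef_pos: [0.5448, 0.2007, 0.2478]
eef_rot: [0.144, -0.668, 0.718, 0.132]
wrist_force: [-0.4, -0.7, 0.0]
grip_width: 0.393
```

Request:
apply_moves --pt "35 0 0 0 7.41 -0.57 0" --pt "35 0 0 0 7.41 -0.57 0" --pt "35 0 0 0 7.41 -0.57 0" --pt "35 0 0 0 7.41 -0.57 0" --pt "35 0 0 0 0 0 0"

```text
time_s: 53.15
eef_pos: [0.5449, 0.1968, 0.2444]
eef_rot: [0.321, -0.608, 0.662, 0.299]
wrist_force: [0.2, -1.1, -0.6]
grip_width: 0.348
```

Request:
apply_moves --pt "35 0 0.005 -0.045 0 0 0" --pt "35 0 0.005 -0.045 0 0 0" --pt "35 0 0.005 -0.045 0 0 0" --pt "35 0 0.005 -0.045 0 0 0" --pt "35 0 0.005 -0.03 0 0 0"

```text
time_s: 53.65
eef_pos: [0.5436, 0.2256, 0.0344]
eef_rot: [0.32, -0.612, 0.659, 0.298]
wrist_force: [-0.5, 0.5, 0.9]
grip_width: 0.353
```

Request:
apply_moves --pt "35 0 0 -0.003 0 0 0" --pt "35 0 0 0 0 0 0" --pt "35 0 0 0 0 0 0" --pt "35 0 0 0 0 0 0"

```text
time_s: 54.05
eef_pos: [0.5459, 0.2256, 0.0368]
eef_rot: [0.324, -0.613, 0.657, 0.296]
wrist_force: [-0.3, 0.0, 0.3]
grip_width: 0.351
```

```bash
python3 -c "
from h import *
s,M=st(38)
a=np.radians(85.6); X=np.array([np.cos(a),np.sin(a)]); Y=np.array([-X[1],X[0]]); O=np.array([.542,.202])
c=cloud(snap('top')); s=(c[...,:2]-O)@X; t=(c[...,:2]-O)@Y; z=c[...,2]
m=(z>.028)&(z<.034)&(abs(t)<.02)&(s>.06)&(s<.12); print(m.sum(), np.sort(s[m])[:4])"
```

```text
54.05 pos [0.5459 0.2256 0.0368] q [ 0.094  0.608 -0.165 -1.153 -1.016  0.602] grip 0.351 F [-0.3  0.   0.3]
turn to target deg [-0.02  0.45 -0.17]
78 [0.07605999 0.07677066 0.07716266 0.07725855]
```

Request:
apply_moves --pt "35 0 0.012 -0.01 0 0 0" --pt "35 0 0.012 0 0 0 0" --pt "35 0.001 0.012 0 0 0 0" --pt "35 0.001 0.007 0 0 0 0" --pt "35 0 0 0 0 0 0"

```text
time_s: 54.6
eef_pos: [0.5465, 0.27, 0.0245]
eef_rot: [0.322, -0.613, 0.657, 0.298]
wrist_force: [0.6, -1.1, 0.2]
grip_width: 0.355
```

Request:
apply_moves --pt "35 0 0 0 0 0 0" --pt "35 0 0 0 0 0 0"

```text
time_s: 54.8
eef_pos: [0.5467, 0.2683, 0.0243]
eef_rot: [0.322, -0.612, 0.658, 0.297]
wrist_force: [-0.5, -0.1, -1.0]
grip_width: 0.353
```

Request:
apply_moves --pt "35 0.001 0.008 -0.0005 0 0 0" --pt "35 0.001 0.008 0 0 0 0" --pt "35 0.0005 0.0075 0 0 0 0" --pt "35 0 0 0 0 0 0" --pt "35 0 0 0 0 0 0"

```text
time_s: 55.3
eef_pos: [0.549, 0.2923, 0.0238]
eef_rot: [0.322, -0.612, 0.658, 0.297]
wrist_force: [-0.6, 0.0, -0.2]
grip_width: 0.353
```

Request:
apply_moves --pt "0 0 0 0 0 0 0" --pt "0 0 0 0 0 0 0" --pt "0 0 0 0 0 0 0" --pt "0 0 0 0 0 0 0" --pt "0 0 0 0 0 0 0" --newtons 30

```text
time_s: 55.8
eef_pos: [0.5492, 0.2918, 0.0238]
eef_rot: [0.322, -0.612, 0.658, 0.297]
wrist_force: [0.2, 0.0, 0.6]
grip_width: 0.173
```

Request:
apply_moves --pt "0 -0.0006 -0.008 0 0 0 0" --pt "0 -0.0008 -0.01 0 0 0 0" --pt "0 -0.0008 -0.01 0 0 0 0" --pt "0 -0.0008 -0.01 0 0 0 0" --pt "0 0 0 0 0 0 0"

```text
time_s: 56.3
eef_pos: [0.5464, 0.2522, 0.0238]
eef_rot: [0.323, -0.611, 0.659, 0.297]
wrist_force: [-0.2, -0.2, -0.6]
grip_width: 0.178
```

Request:
apply_moves --pt "0 -0.0008 -0.01 0 0 0 0" --pt "0 -0.0008 -0.01 0 0 0 0" --pt "0 -0.0008 -0.01 0 0 0 0" --pt "0 -0.0008 -0.01 0 0 0 0" --pt "0 -0.0005 -0.007 0 0 0 0"

```text
time_s: 56.8
eef_pos: [0.5425, 0.206, 0.0238]
eef_rot: [0.323, -0.612, 0.658, 0.297]
wrist_force: [1.0, 0.3, -0.0]
grip_width: 0.174
```

Request:
apply_moves --pt "0 0 0 0 0 0 0" --pt "0 0 0 0 0 0 0"

```text
time_s: 57.0
eef_pos: [0.5426, 0.2067, 0.0238]
eef_rot: [0.323, -0.612, 0.658, 0.297]
wrist_force: [-0.2, -0.4, 0.6]
grip_width: 0.175
```

```bash
python3 -c "
from h import *
s,M=st(38); apron2('top'); apron2()"
```

```text
57.0 pos [0.5426 0.2067 0.0238] q [ 0.06   0.63  -0.173 -1.15  -1.027  0.641] grip 0.175 F [-0.2 -0.4  0.6]
turn to target deg [-0.   0.2 -0.1]
top box top n 346 s [-0.0013  0.0727] t [-0.021   0.0259]
stack z [0.0096 0.0139]
scene box top n 260 s [0.0064 0.0717] t [-0.0254  0.0212]
stack z [0.0913 0.0942]
```

Magazine now empty (floor at 12 mm). Same release, regrasp and lift.

Request:
apply_moves --pt "40 0 0 0 0 0 0" --pt "40 0 0 0 0 0 0" --pt "40 0 0 0 0 0 0" --pt "40 -0.001 -0.015 0 0 0 0" --pt "40 -0.002 -0.025 0.01 0 0 0"

```text
time_s: 57.6
eef_pos: [0.5383, 0.167, 0.0329]
eef_rot: [0.321, -0.612, 0.658, 0.299]
wrist_force: [1.3, -1.5, 0.0]
grip_width: 0.392
```

Request:
apply_moves --pt "74 0 0 0.045 0 0 0" --pt "74 0 0 0.045 0 0 0" --pt "74 0 0 0.045 0 0 0" --pt "74 0 0 0 -7.41 0.57 0" --pt "74 0 0 0 -7.41 0.57 0"

```text
time_s: 58.1
eef_pos: [0.5409, 0.1646, 0.171]
eef_rot: [0.235, -0.645, 0.695, 0.213]
wrist_force: [-0.6, -1.0, -1.2]
grip_width: 0.716
```

Request:
apply_moves --pt "74 0 0 0 -7.41 0.57 0" --pt "74 0 0 0 -7.41 0.57 0" --pt "74 0 0 0 -7.41 0.57 0" --pt "74 0 0 0 -7.41 0.57 0" --pt "74 0 0 0 -7.41 0.57 0"

```text
time_s: 58.6
eef_pos: [0.5397, 0.1664, 0.17]
eef_rot: [-0.001, -0.681, 0.732, -0.003]
wrist_force: [0.6, -0.6, -0.1]
grip_width: 0.74
```

Request:
apply_moves --pt "74 0.003 0.04 -0.02 0 0 0" --pt "74 0.003 0.038 -0.03 0 0 0" --pt "74 0 0 -0.03 0 0 0" --pt "74 0 0 -0.02 0 0 0" --pt "74 0 0 0 0 0 0"

```text
time_s: 59.1
eef_pos: [0.5434, 0.243, 0.0654]
eef_rot: [-0.004, -0.681, 0.733, 0.0]
wrist_force: [-0.9, 0.7, -0.8]
grip_width: 0.736
```

Request:
apply_moves --pt "74 0 0 0 0 0 0" --pt "74 0 0 0 0 0 0" --pt "74 0 0 0 0 0 0"

```text
time_s: 59.4
eef_pos: [0.5464, 0.2451, 0.0705]
eef_rot: [0.002, -0.681, 0.732, -0.0]
wrist_force: [-0.3, -0.0, 0.3]
grip_width: 0.742
```

```bash
python3 -c "
from h import *
s,M=st(); tovert(M,-94.4); apron2('wrist')"
```

```text
59.4 pos [0.5464 0.2451 0.0705] q [ 0.692  0.485 -0.251  0.    -0.831 -0.765] grip 0.742 F [-0.3 -0.   0.3]
turn to vertical xyaw -94.4 [-0.11  0.15 -0.21]
wrist box top n 8766 s [-0.0021  0.0663] t [-0.023   0.0233]
stack z [0.0116 0.0123]
```

Request:
apply_moves --pt "74 0 0 -0.02 0 0 0" --pt "74 0 0 -0.018 0 0 0" --pt "74 0 0 -0.01 0 0 0" --pt "74 0 0 0 0 0 0" --pt "74 0 0 0 0 0 0"

```text
time_s: 59.95
eef_pos: [0.546, 0.2453, 0.0215]
eef_rot: [0.001, -0.681, 0.732, -0.0]
wrist_force: [0.1, -0.1, 0.4]
grip_width: 0.742
```

Request:
apply_moves --pt "0 0 0 0 0 0 0" --pt "0 0 0 0 0 0 0" --pt "0 0 0 0 0 0 0" --pt "0 0 0 0 0 0 0" --pt "0 0 0 0 0 0 0"

```text
time_s: 60.45
eef_pos: [0.5458, 0.2453, 0.0216]
eef_rot: [0.001, -0.681, 0.732, -0.0]
wrist_force: [-1.4, 0.1, 4.8]
grip_width: 0.575
```

Request:
apply_moves --pt "0 0 -0.002 0.015 0 0 0" --pt "0 0 -0.003 0.03 0 0 0" --pt "0 0 -0.003 0.04 0 0 0" --pt "0 0 0 0.01 0 0 0" --pt "0 0 0 0 0 0 0"

```text
time_s: 60.95
eef_pos: [0.5462, 0.2376, 0.1175]
eef_rot: [0.002, -0.681, 0.732, -0.0]
wrist_force: [-0.3, -0.1, -0.9]
grip_width: 0.572
```

Request:
apply_moves --pt "0 -0.0041 -0.018 0 0 0 -7.92" --pt "0 -0.0041 -0.018 0 0 0 -7.92" --pt "0 -0.0041 -0.018 0 0 0 -7.92" --pt "0 -0.0041 -0.018 0 0 0 -7.92" --pt "0 -0.0041 -0.018 0 0 0 -7.92"

```text
time_s: 61.45
eef_pos: [0.5232, 0.1458, 0.1134]
eef_rot: [-0.002, -0.39, 0.921, -0.0]
wrist_force: [0.5, 0.0, -1.2]
grip_width: 0.573
```

Request:
apply_moves --pt "0 -0.0041 -0.018 0 0 0 -7.92" --pt "0 -0.0041 -0.018 0 0 0 -7.92" --pt "0 -0.0041 -0.018 0 0 0 -7.92" --pt "0 -0.0041 -0.018 0 0 0 -7.92" --pt "0 -0.0041 -0.018 0 0 0 -7.92"

```text
time_s: 61.95
eef_pos: [0.5027, 0.0559, 0.1136]
eef_rot: [-0.002, -0.055, 0.998, -0.001]
wrist_force: [-0.5, -0.5, -1.9]
grip_width: 0.574
```

Request:
apply_moves --pt "0 -0.0041 -0.018 0 0 0 -7.92" --pt "0 -0.0041 -0.018 0 0 0 -7.92" --pt "0 0 0 0 0 0 0" --pt "0 0 0 0 0 0 0" --pt "0 0 0 0 0 0 0"

```text
time_s: 62.45
eef_pos: [0.4961, 0.0214, 0.115]
eef_rot: [-0.001, 0.079, 0.997, -0.0]
wrist_force: [0.2, 0.1, -1.3]
grip_width: 0.568
```

```bash
python3 -c "
from h import *
held(); s=status.read_state(); M=R.from_quat(np.roll(s['eef_rot'],-1)); tovert(M,-189.7)"
```

```text
62.45 pos [0.4961 0.0214 0.115 ] q [ 0.371  0.281 -0.451  0.    -0.84  -2.101] grip 0.568 F [ 0.2  0.1 -1.3]
tab n 3180 tool x [0.0207 0.0518] tool y [-0.0086  0.0087] z -0.0101
turn to vertical xyaw -189.7 [ 0.02 -0.04 -0.59]
```

Request:
apply_moves --pt "0 -0.0005 0 -0.03 0 0 -0.6" --pt "0 0 0 -0.03 0 0 0" --pt "0 0 0 -0.02 0 0 0" --pt "0 0 0 -0.008 0 0 0" --pt "0 0 0 0 0 0 0"

```text
time_s: 63.0
eef_pos: [0.4953, 0.0212, 0.0268]
eef_rot: [-0.001, 0.085, 0.996, -0.001]
wrist_force: [0.4, 0.5, -0.6]
grip_width: 0.569
```

Request:
apply_moves --pt "0 0 0 0 0 0 0" --pt "0 0 0 -0.003 0 0 0" --pt "0 0 0 0 0 0 0" --pt "0 0 0 0 0 0 0"

```text
time_s: 63.4
eef_pos: [0.4961, 0.0211, 0.0254]
eef_rot: [0.001, 0.085, 0.996, 0.0]
wrist_force: [-0.3, -0.2, -1.3]
grip_width: 0.576
```

Request:
apply_moves --pt "0 0 0 -0.003 0 0 0" --pt "0 0 0 0 0 0 0" --pt "0 0 0 0 0 0 0"

```text
time_s: 63.7
eef_pos: [0.4957, 0.021, 0.0218]
eef_rot: [-0.0, 0.085, 0.996, -0.0]
wrist_force: [-0.2, 0.2, -0.9]
grip_width: 0.574
```

Request:
apply_moves --pt "0 0 0 -0.0015 0 0 0" --pt "0 0 0 0 0 0 0" --pt "74 0 0 0 0 0 0" --pt "74 0 0 0 0 0 0" --pt "74 0 0 0 0 0 0"

```text
time_s: 64.2
eef_pos: [0.496, 0.0211, 0.0205]
eef_rot: [0.0, 0.085, 0.996, 0.0]
wrist_force: [-0.2, 0.4, -1.2]
grip_width: 0.71
```

Request:
apply_moves --pt "74 0 0 0.015 0 0 0" --pt "74 0 0 0.04 0 0 0" --pt "74 0 0 0.05 0 0 0" --pt "74 -0.005 -0.03 0.05 0 0 0" --pt "74 -0.009 -0.045 0.03 0 0 0"

```text
time_s: 64.7
eef_pos: [0.4851, -0.0451, 0.1994]
eef_rot: [0.003, 0.083, 0.997, 0.001]
wrist_force: [1.4, -0.5, -0.4]
grip_width: 0.742
```

Request:
apply_moves --pt "50 -0.009 -0.045 0 0 0 0" --pt "50 -0.009 -0.045 0 0 0 0" --pt "50 -0.009 -0.045 0 0 0 0" --pt "50 -0.01 -0.042 0 0 0 0" --pt "50 0 0 0 0 0 0"

```text
time_s: 65.2
eef_pos: [0.4447, -0.2263, 0.1953]
eef_rot: [-0.0, 0.088, 0.996, -0.0]
wrist_force: [-0.2, 0.6, -0.9]
grip_width: 0.507
```

Request:
apply_moves --pt "50 0 0 0 0 0 0" --pt "50 0 0 0 0 0 0"

```text
time_s: 65.4
eef_pos: [0.4464, -0.2222, 0.1954]
eef_rot: [0.0, 0.085, 0.996, -0.0]
wrist_force: [0.1, 1.0, 0.3]
grip_width: 0.502
```

```bash
cat >> h.py <<'E'
def lever(r):
    c=cloud(r); m=(c[...,2]>.063)&(c[...,2]<.075)&(r['color'].mean(2)<130); d=c[...,:2]-[.5137,-.2434]; q=np.hypot(d[...,0],d[...,1])
    m&=(q>.03)&(q<.1); p=c[m][:,:2]; rc=cv2.minAreaRect(p.astype(np.float32)); mu=p.mean(0); w=np.linalg.svd(p-mu)[2][0]
    print('lever n',m.sum(),'deg',np.degrees(np.arctan2(w[1],w[0])).round(2),'mean',mu.round(4),'bearing from axis',np.degrees(np.arctan2(*(mu-[.5137,-.2434])[::-1])).round(2))
E
python3 -c "
from h import *
st(); r=snap('wrist','w12.png'); lever(r); bays('LMR',r); bays('LMR',snap('top'))"
```

```text
65.4 pos [ 0.4464 -0.2222  0.1954] q [-0.136  0.193 -0.337 -0.    -1.041 -1.606] grip 0.502 F [0.1 1.  0.3]
lever n 1145 deg -10.12 mean [ 0.4519 -0.2329] bearing from axis 170.37
L 2143 rect in bay axes [-0.0002 -0.0143] [0.065  0.0337] 10.1 z 0.0322 slope deg [0.1 0.7]
M 3603 rect in bay axes [-0.0034 -0.0009] [0.0634 0.0508] 0.2 z 0.0323 slope deg [0.1 0. ]
R 3526 rect in bay axes [-0.0033 -0.0013] [0.0652 0.0503] 0.2 z 0.0323 slope deg [0.2 0. ]
L 276 rect in bay axes [-0.0044 -0.001 ] [0.0622 0.0497] 0.0 z 0.0325 slope deg [ 0.1 -0.1]
M none 0
R 139 rect in bay axes [-0.0023 -0.0062] [0.0627 0.0348] 9.0 z 0.0321 slope deg [-0.2  0.6]
```

View pics/w12.png

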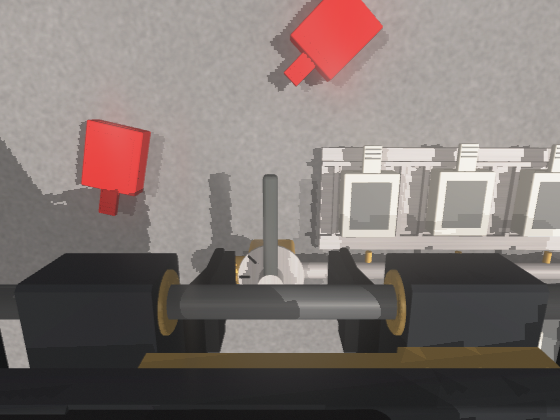

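Request:
apply_moves --pt "50 -0.0015 -0.009 -0.04 0 0 0" --pt "50 0 0 -0.045 0 0 0" --pt "50 0 0 -0.035 0 0 0" --pt "50 0 0 -0.02 0 0 0" --pt "50 0 0 -0.012 0 0 0"

```text
time_s: 66.0
eef_pos: [0.4441, -0.2303, 0.0414]
eef_rot: [-0.002, 0.084, 0.996, 0.0]
wrist_force: [1.1, -0.8, -0.1]
grip_width: 0.503
```

Request:
apply_moves --pt "50 0 0 0 0 0 0" --pt "50 0 0 0 0 0 0" --pt "50 0 0 0 0 0 0" --pt "0 0 0 0 0 0 0" --pt "0 0 0 0 0 0 0" --newtons 15

```text
time_s: 66.5
eef_pos: [0.4452, -0.2317, 0.0442]
eef_rot: [0.001, 0.085, 0.996, -0.0]
wrist_force: [-0.3, 0.1, 0.6]
grip_width: 0.394
```

Request:
apply_moves --pt "0 0 0 0 0 0 0" --pt "0 0 0 0 0 0 0" --pt "0 0 0 0 0 0 0"

```text
time_s: 66.8
eef_pos: [0.4448, -0.2317, 0.0435]
eef_rot: [0.0, 0.086, 0.996, -0.0]
wrist_force: [0.6, 1.3, 0.6]
grip_width: 0.141
```

```bash
python3 - <<'E'
from h import *
s,M=st(); tovert(M,-189.7)
d=s['eef_pos'][:2]-[.5137,-.2434]; b=np.degrees(np.arctan2(d[1],d[0])); print(np.hypot(*d),b)
A=np.radians(170.3+5*np.arange(10)); p=.070*np.c_[np.cos(A),np.sin(A)]
print(np.diff(p,axis=0).round(4).tolist(), (p[-1]+[.5137,-.2434]).round(4))
E
```

```text
66.8 pos [ 0.4448 -0.2317  0.0435] q [-0.156  0.392 -0.517  0.    -0.662 -1.586] grip 0.141 F [0.6 1.3 0.6]
turn to vertical xyaw -189.7 [0.01 0.02 0.11]
0.0699321125031141 170.37843191685693
[[-0.0008, -0.0061], [-0.0002, -0.0061], [0.0003, -0.0061], [0.0008, -0.0061], [0.0014, -0.006], [0.0019, -0.0058], [0.0024, -0.0056], [0.0028, -0.0054], [0.0033, -0.0051]] [ 0.4566 -0.2839]
```

Request:
apply_moves --pt "0 -0.0008 -0.0061 0 0 0 5" --pt "0 -0.0002 -0.0061 0 0 0 5" --pt "0 0.0003 -0.0061 0 0 0 5" --pt "0 0.0008 -0.0061 0 0 0 5" --pt "0 0.0014 -0.006 0 0 0 5"

```text
time_s: 67.3
eef_pos: [0.4461, -0.2623, 0.0435]
eef_rot: [0.0, -0.134, 0.991, 0.0]
wrist_force: [-0.3, 0.3, 0.6]
grip_width: 0.136
```

Request:
apply_moves --pt "0 0.0019 -0.0058 0 0 0 5" --pt "0 0.0024 -0.0056 0 0 0 5" --pt "0 0.0028 -0.0054 0 0 0 5" --pt "0 0.0033 -0.0051 0 0 0 5" --pt "0 0 0 0 0 0 0"

```text
time_s: 67.8
eef_pos: [0.4568, -0.2849, 0.0435]
eef_rot: [-0.0, -0.302, 0.953, -0.0]
wrist_force: [-1.2, -2.2, 1.2]
grip_width: 0.131
```

Request:
apply_moves --pt "0 0 0 0 0 0 0" --pt "0 0 0 0 0 0 0"

```text
time_s: 68.0
eef_pos: [0.4564, -0.2844, 0.0435]
eef_rot: [-0.0, -0.302, 0.953, -0.0]
wrist_force: [-1.3, -4.7, 1.0]
grip_width: 0.135
```

```bash
python3 - <<'E'
from h import *
s,M=st(); tovert(M,-144.7)
d=s['eef_pos'][:2]-[.5137,-.2434]; print(np.hypot(*d),np.degrees(np.arctan2(d[1],d[0])))
E
```

```text
68.0 pos [ 0.4564 -0.2844  0.0435] q [-0.255  0.44  -0.428  0.001 -0.703 -0.703] grip 0.135 F [-1.3 -4.7  1. ]
turn to vertical xyaw -144.7 [0.03 0.01 0.18]
0.07040781457392933 -144.4320397389768
```

Request:
apply_moves --pt "50 0 0 0 0 0 0" --pt "50 0 0 0 0 0 0" --pt "50 0 0 0 0 0 0" --pt "50 0 0 0 0 0 0" --pt "50 0 0 0.03 0 0 0"

```text
time_s: 68.5
eef_pos: [0.4538, -0.2826, 0.0702]
eef_rot: [-0.003, -0.302, 0.953, 0.003]
wrist_force: [0.2, 0.8, 0.1]
grip_width: 0.467
```

Request:
apply_moves --pt "50 0 0 0.05 0 0 0" --pt "50 0 0 0.05 0 0 0" --pt "50 0 0 0.04 0 0 0" --pt "50 0 0 0 0 0 0" --pt "50 0 0 0 0 0 0"

```text
time_s: 69.0
eef_pos: [0.4569, -0.2836, 0.2143]
eef_rot: [0.001, -0.302, 0.953, -0.0]
wrist_force: [-0.4, 0.2, -1.4]
grip_width: 0.5
```

Request:
apply_moves --pt "50 0 0 0 0 0 0" --pt "50 0 0 0 0 0 0"

```text
time_s: 69.2
eef_pos: [0.4559, -0.2836, 0.2117]
eef_rot: [-0.001, -0.302, 0.953, 0.001]
wrist_force: [-0.0, -0.6, -0.2]
grip_width: 0.503
```

```bash
python3 - <<'E'
from h import *
st(); r=snap('wrist'); lever(r)
t=snap('top'); s=snap('scene')
bays('LMR',t)
for p in panels(t,.026,60): print('top panel',*p)
a=cv2.resize(r['color'],(400,300)); b=cv2.resize(s['color'],(400,300),interpolation=cv2.INTER_AREA); d=cv2.resize(t['color'][130:280,110:420],(800,290),interpolation=3)
cv2.imwrite('pics/fin.png',np.vstack([np.hstack([a,b]),d])[:,:,::-1])
E
```

```text
69.2 pos [ 0.4559 -0.2836  0.2117] q [-0.255  0.245 -0.223 -0.    -1.106 -0.702] grip 0.503 F [-0.  -0.6 -0.2]
lever n 1047 deg 34.4 mean [ 0.4625 -0.2804] bearing from axis -144.09
L 271 rect in bay axes [-0.0037 -0.001 ] [0.0493 0.0615] 89.3 z 0.0322 slope deg [ 0.3 -0.7]
M 247 rect in bay axes [-0.0042  0.0023] [0.0448 0.0604] 89.1 z 0.032 slope deg [-0.1  0.1]
R none 0
top panel [262.7 222.8] [0.4971 0.0215] [np.float64(0.0421), np.float64(0.0499)] -9.8 0.0316
```

View pics/fin.png

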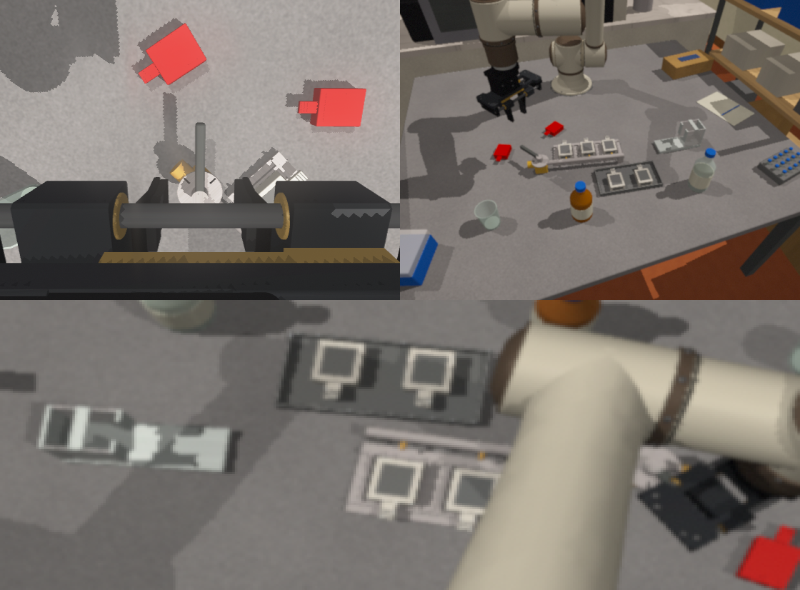

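```bash
python3 -c "
from rig import job; print(job.finish_job())"
```

```text
the job is handed in; nothing more can be done
None
```

The job is done and handed in at about 69 s of simulated time. It reported no verdict.

**What I did, in order**
1. Shut the valve.
2. Moved both finished cassettes, from the left and right bays, to the out-tray, side by side.
3. Drew all three magazine cassettes from the bottom by their tabs, one at a time, and set them in the right, middle and left bays with tabs to the front.
4. Turned the valve to the 45° mark and let go.

**Last checks**
- **Valve:** the lever turned 44.5° to 45.5° from shut, depending on how I measured it.
- **Bays:** the three bay cassettes lie flat, with tops at 32 mm, and within about 2 mm of the bay centres. In the final top view the arm hid the right bay, so its last depth check was just before the valve move; the final scene picture shows it in place.
- **Tray and magazine:** both finished cassettes lie flat in the tray. I checked this by eye only, because the panel detector missed them in the last picture. The magazine is empty.
- **Bystanders:** the bottles and beaker look unmoved in the final pictures.
- **Forces:** the wrist force stayed around 5 N at most in the readings.

**One thing that failed:** my first way of tilting the gripper to reach the tabs ran into the last joint's range limit. I turned the gripper half round about its axis and used that instead. The arm was clear of everything at the time.

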